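# Wind a screw eye home with a spoon handle

## Robot

A 6-joint arm with a two-finger parallel gripper is mounted at the origin on the work surface. World frame = base frame: x ahead of the robot, y to its left, z up, the work surface at z = 0. Lengths are in m, angles in rad, forces in N, time in s.
With the tool pointing down it reaches from about 0.375 to 0.9 m from the base axis. Payload 3.1 kg.
Tool frame: the origin (TCP) lies at the very end of the fingers, on their centre line; the grasp point (between the pads) lies 19 mm behind it (hold_point_z is the distance from the TCP to the grasp point, in m); z points along the fingers, x is the direction in which the jaws open and shut, and the axes are right-handed (so a half turn about z gives the same grasp; the last joint's range is limited). The gripper opens to 87 mm and grips with 3 to 60 N. Pads are 19 mm wide; open, the fingers measure 117 mm over their backs; the gripper's body (75 mm by 190 mm) begins 51 mm behind the grasp point.
Start: joints at [1.062, 0.527, 1.433, -0, 1.181, -0.178], TCP at [0.202, 0.591, 0.223] pointing down, gripper open.
Joint ranges: [-3.08, 3.08], [-0.75, 2.2], [0.22, 2.44], [-1.43, 4.57], [0, 2.65], [-2.85, 2.85]. Speed limits (rad/s): [2.79, 2.79, 3.14, 3.14, 3.14, 3.14].

## Interface

Orientations are given as a unit quaternion [x, y, z, w].
In Python, from rig import * gives the robot as it stands.
- The arm moves only by the tool carry_out, never from a script. Its argument "deltas" is a list of rows, each a list of 7 numbers: the closure, from -1 (fully open) to 1 (shut), then the shift along the tool's x, y, z in units of 25 mm (1.0 is 25 mm), then the turn, a rotation vector about the tool's x, y, z in degrees. In form: [[jaw, x, y, z, rx, ry, rz], ...]. A call has 1 to 8 rows; each row is the pose to reach, as a shift and turn from the pose commanded when the call began, along the tool's axes at that moment; what a row does not reach only later rows make up. A row lasts 1/10 s, in which the tool goes at most 50 mm and 8.59 degrees, less where a joint would pass 70% of its speed; a pose out of reach is approached as far as the arm can. A call with a gripper value outside its range is refused whole. The fingers move at their own pace and stop on an object; "force" is the grip in N (left out, the last holds). Time passes only in rows, so rows that repeat a pose let the fingers close. It gives the time, the measured TCP pose, the force and the opening at its end, in the units of the state.
- get_obs(): the state, without advancing time (a new reading comes with each control period).
- camera(name): name is "scene" or "top" or "wrist"; returns (picture, depth): 480x640x3 uint8, red, green, blue; 480x640 float32, m along the optical axis (not along the pixel's ray), 0 where there is no reading.
- camera_info(name): a dict with "mtx" (3x3 intrinsics, pixels), "dist_coeffs" ([k1, k2, p1, p2, k3] as OpenCV has them; the pictures are not rectified), "origin" and "rotation" of the camera in the world. Camera axes: x right, y down, z forward; pixel columns grow to the right and rows downward; lengths in m; the calibration is good to about 2 mm. A picture is of the moment at which its call begins: read the wrist's pose just before it. camera_info takes no time and is no camera call; for the wrist camera it gives the pose at the moment of the call.
- hand_in(): hands the job in, once; it reports no verdict.
Trained networks look in the newest picture that a camera, given by its name, has taken for a name from the list of things; names that differ only in an ending like _2 or _b are one class to them, and where a whole thing is asked for, a point or a joint stands for the part that bears it (a point fixed in the world has none). Each returns a list of dicts, best first, with "score" (0 to 1); they miss things now and then, are a little off and sometimes report something else, mostly with a low value. They report only what shows in the picture. A call takes as long as a camera call. They do not tell look-alikes from the thing itself.
- spot_in(camera, target): "pixel" ([row, column] in pixels, amid what is visible of it).
The state is a dict: "time": time; "q": joint angles; "joint_velocities": joint speeds; "joint_torque": joint torques, N m; "position": TCP position; "tool_rot": TCP orientation; "ft_force": force on the tool from outside, world axes, zero at the start; "moment": the same for the moment, N m; "grip_width": finger opening in m.
Only numpy, scipy, OpenCV 4.12 (cv2) and the standard library are available. Lean on these libraries where they do the work, as an engineer would, in place of code of your own. Each camera call takes 0.05 s, during which the arm holds its last target.

## Task

The screw eye in the hanging block was wound in by hand until it got too stiff for fingers, so its collar still stands just off the wood. Take the spoon with the narrow bar handle off the pot stand, slide its handle through the eye and use it as a lever to turn the eye clockwise (seen from above), taking a fresh bite if you run out of swing, until you feel it go tight, and stop there at once: forcing it on strips the wood. Then draw the spoon out and lay it back across the two bars of the pot stand, leaving the other things on the table where they are.

Things in the scene. Friction and masses are not known exactly. Their poses are not given: they have to be found in the camera images.
- block: hardwood hanging block, 110 x 250 x 28 mm, lying flat and held fast on the worktop by a steel strap over each end (straps 190 mm long in x, at y = +-108 mm, bolt heads up to 39 mm above the worktop). Origin: centre of its underside; x along its short side, z up.
- block_top (a point): the middle of the block's upper face, 28 mm above the worktop; the eye is screwed in within 25 mm of it; axes as the block's.
- eye_collar (a point): steel screw eye, on its vertical axis at the underside of its round collar (18 mm wide, 3 thick). Home, it is level with the block's face; now it is 0.3 to 0.9 mm above. It sinks 2.5 mm per clockwise turn: 45 to 135 degrees are left, too fine to judge by height. Turning takes 0.1 N m; with the collar down, 0.45 N m: then the wood strips and the eye turns and sinks on, at that same torque.
- eye_loop (a point): centre of the eye's loop, 31 mm above the collar's underside. A closed upright ring of 5 mm round wire, 18 mm clear inside, 28 mm outside, entered from either side. Own x: the line through the hole (level); y in the ring's plane; z up the screw axis. A 9 mm bar swings freely about 50 degrees either way from x before it bites on the ring and turns it.
- spoon: stainless spoon with a narrow bar handle, 206 mm long, 70 to 110 g. Handle straight, 9 mm wide (y), 8 mm thick (z). Origin: on the handle's centre line, a good place to grip; own x runs along the handle to its free tip, 100 mm away; the round bowl (50 mm across, 11 deep) lies at x = -56 to -106 mm; z up out of the bowl. Centre of mass about 15 mm towards the bowl.
- spoon_tip (a point): the rounded free end of that handle, on its centre line; axes as the spoon's.
- flat_spoon: the other stainless spoon, with a broad flat handle 24 mm wide and 4 mm thick that does not fit the loop, 213 mm long; lies on the same pot stand, beside the first, 94 mm away. Leave it. Same frame: origin on the handle, x to its tip 95 mm away.
- stand: wooden pot stand fixed on the worktop: two parallel bars 14 mm wide, 230 long (along y), 22 high, at x = +-47 mm (80 mm clear between), joined near the ends by ties 10 mm high at y = +-105 mm. Origin: centre of the underside. The spoons lie across both bars, handles about along its x, the narrow one's origin 26 mm above the worktop, about midway between the bars.
- spice_jar: closed glass spice jar, 48 mm across, 92 mm high; origin at its foot. Bystander.
- pot_lid: small aluminium pot lid lying flat, 140 mm across, 30 mm high with its black knob; origin below its centre. Bystander.
- bowl: ceramic bowl, 150 mm across, 62 mm high; origin at its foot. Bystander.
- mug: mug 76 mm across, 85 mm high; origin at its foot. Bystander.
- colander: orange plastic colander, 208 mm across (250 mm over its handles), 92 mm high; origin at its foot. Bystander.
There are look-alikes about, which are no part of the job. What is shaped like the spoon but green or purple is not meant.

How it is judged:
On the way, in this order (a step that is already met when the one before it is completed fails the run):
1. the narrow spoon handle passes through the eye's loop, its tip at least 8 mm beyond (x of eye_loop in the frame of spoon between 0 and 0.092 m and y of eye_loop in the frame of spoon between -0.008 and 0.008 m and z of eye_loop in the frame of spoon between -0.008 and 0.008 m), for 0.2 s.
2. with the handle in the loop, the eye is turned home: collar within 0.08 mm of the wood (12 degrees) (z of eye_collar in the frame of block_top below 8e-05 m and distance between eye_loop and spoon below 0.1 m), for 0.1 s.
At the end, for the whole second after the job is handed in: Eye home: collar at most 0.08 mm above the block's face (12 deg of turning) and 0.12 mm below (17 deg past landing). Spoon out of the eye, at rest across both bars of the pot stand: origin within 40 mm of midway, 20 to 32 mm high, within 110 mm along the bars, handle within 0.6 rad of square (z of eye_collar in the frame of block_top between -0.00012 and 8e-05 m and x of spoon in the frame of stand between -0.04 and 0.04 m and y of spoon in the frame of stand between -0.11 and 0.11 m and z of spoon in the frame of stand between 0.02 and 0.032 m and angle between the x axis of spoon and the x axis of stand, either way round below 0.6 rad and linear speed of spoon below 0.02 m/s); the robot touches nothing.
It fails at once if the eye is forced on more than 17 degrees (0.12 mm) past the point where its collar lands: the wood is stripped (z of eye_collar in the frame of block_top below -0.00012 m).
It fails at once if another thing on the table is shoved by more than 30 mm (distance of any of flat_spoon, spice_jar, pot_lid, bowl, mug, colander from where it was at the start of the episode above 0.03 m).
It fails at once if the spice jar or the mug is tipped over (angle between any of spice_jar, mug's own z axis and vertical above 0.5 rad).
It also fails if it takes over 72 s, if anything falls off the work surface, if the arm or the gripper's body presses on something with over 40 N, if the wrist force passes 120 N, or if a joint passes its speed limit or range.

## Working session

There is one attempt and no reset: what is moved stays moved. The work goes in short steps, Python scripts to look and compute and a tool call to move; the robot and the scene stay as the last step left them, time stands still between calls to the robot, and variables do not carry over. Pictures are saved under pics/ and viewed, and the job is handed in when it is done.

Besides the shell and the picture viewer there is one more tool, called after "Emit:" as name(argument=value, ...) on one line, values as JSON. carry_out: Moves the arm, as the interface text tells. Its arguments: {"type":"object","properties":{"deltas":{"type":"array"},"force":{"type":"number"}},"required":["deltas"]}

```bash
ls; mkdir -p pics
cat > h.py <<'E'
from rig import *
import numpy as np, cv2
from scipy.spatial.transform import Rotation as R
def save(im,n,box=None,s=1):
    if box: r0,r1,c0,c1=box; im=im[r0:r1,c0:c1]
    im=cv2.resize(im,None,fx=s,fy=s,interpolation=cv2.INTER_CUBIC)
    cv2.imwrite('pics/'+n,im[:,:,::-1])
def rotm(ci):
    r=np.array(ci['rotation'],float)
    return r if r.shape==(3,3) else R.from_quat(r).as_matrix()
def ray(ci,px):
    uv=cv2.undistortPoints(np.array([[[px[1],px[0]]]],float),np.array(ci['mtx'],float),np.array(ci['dist_coeffs'],float))[0,0]
    return rotm(ci)@np.array([uv[0],uv[1],1.0])
def atz(ci,px,z):
    d=ray(ci,px); o=np.array(ci['origin'],float); return o+d*(z-o[2])/d[2]
def atd(ci,px,dep):
    return np.array(ci['origin'],float)+ray(ci,px)*dep
def proj(ci,p):
    Rm=rotm(ci); pc=Rm.T@(np.array(p,float)-np.array(ci['origin'],float))
    uv,_=cv2.projectPoints(pc.reshape(1,1,3),np.zeros(3),np.zeros(3),np.array(ci['mtx'],float),np.array(ci['dist_coeffs'],float))
    return uv[0,0][::-1]
E
python3 - <<'E'
from h import *
for n in ['scene','top']:
    im,d=camera(n); save(im,n+'0.png'); ci=camera_info(n); print(n,ci)
    np.save(n+'d.npy',d);np.save(n+'i.npy',im)
    for t in ['block','eye_loop','eye_collar','spoon','spoon_tip','flat_spoon','stand','spice_jar','pot_lid','bowl','mug','colander']:
        for r in spot_in(n,t)[:4]:
            p=r['pixel']; dd=d[int(p[0]),int(p[1])]
            print(t,round(r['score'],2),np.round(p),np.round(atd(ci,p,dd),3))
print(get_obs())
E
```

```text
pics
scene {'mtx': array([[577.77311911,   0.        , 312.36373816],
       [  0.        , 577.77311911, 239.12448077],
       [  0.        ,   0.        ,   1.        ]]), 'dist_coeffs': array([-0.15113589,  0.        ,  0.        ,  0.        ,  0.        ]), 'origin': array([ 1.30364286, -0.47131335,  1.0751779 ]), 'rotation': array([ 0.80925892,  0.47118037, -0.18297074, -0.29935057])}
block 0.69 [239. 354.] [0.549 0.049 0.028]
block 0.37 [272. 194.] [ 0.455 -0.324  0.032]
eye_loop 0.54 [235. 351.] [0.542 0.045 0.038]
eye_collar 0.51 [230. 352.] [0.541 0.049 0.052]
spoon 0.97 [407. 299.] [ 0.859 -0.27   0.018]
spoon 0.95 [273. 199.] [ 0.462 -0.317  0.031]
spoon 0.73 [237. 353.] [0.546 0.049 0.03 ]
spoon 0.68 [196. 188.] [ 0.188 -0.242  0.01 ]
spoon_tip 0.75 [273. 200.] [ 0.455 -0.313  0.021]
spoon_tip 0.61 [404. 299.] [ 0.853 -0.267  0.015]
spoon_tip 0.6 [200. 187.] [ 0.205 -0.251  0.013]
flat_spoon 0.86 [308. 197.] [ 0.546 -0.356  0.024]
stand 0.57 [300. 206.] [ 0.52  -0.326  0.   ]
spice_jar 0.9 [259. 452.] [0.743 0.186 0.072]
pot_lid 0.65 [318. 383.] [ 0.772 -0.015  0.025]
bo
[... 1444 characters left out ...]
645 0.479 0.014]
{'time': 1.3, 'q': array([ 1.06251238e+00,  5.27497987e-01,  1.43267725e+00,  6.92702742e-07,
        1.18135975e+00, -1.78510994e-01]), 'joint_velocities': array([ 0.00032496,  0.00118541,  0.0007334 , -0.00182543, -0.00041476,
        0.00022841]), 'joint_torque': array([ 9.44991370e-04, -4.40010059e+01, -1.76986313e+01,  6.35707844e-02,
        5.02569450e-02, -6.71032083e-06]), 'position': array([0.2023721 , 0.59133166, 0.2225569 ]), 'tool_rot': array([ 8.13581117e-01,  5.81451430e-01,  2.59268921e-05, -1.26237928e-05]), 'ft_force': array([ 0.34169259,  0.24811233, -0.2767281 ]), 'moment': array([ 0.00317261, -0.0146191 ,  0.01815335]), 'grip_width': 0.08700309159624771}
```

View pics/scene0.png

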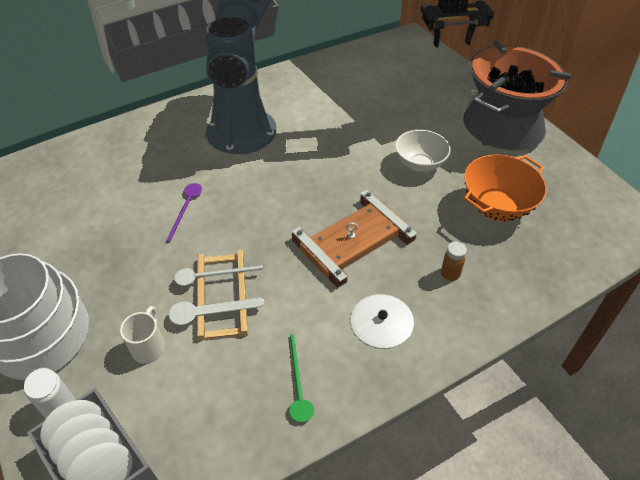

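View pics/top0.png

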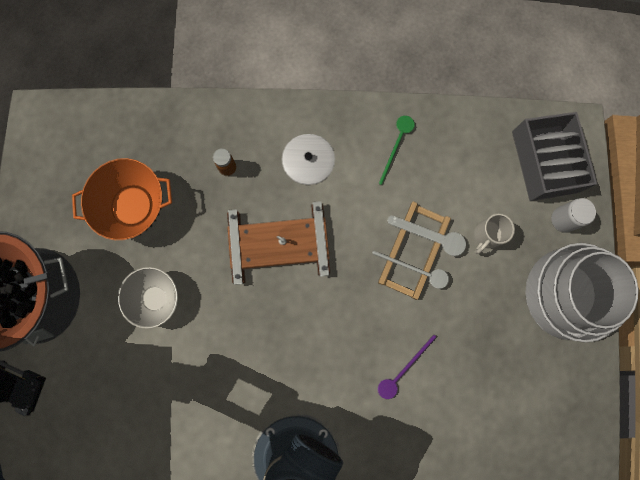

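Run:
```python
from h import *
im=np.load('topi.npy'); save(im,'t_block.png',(180,310,200,360),5)
save(im,'t_stand.png',(200,330,360,510),5)
im=np.load('scenei.npy'); save(im,'s_block.png',(190,290,290,420),6)
```

```text
(no output)
```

View crops.

Lookalikes in the top picture (row, col): narrow steel spoon (265,410), broad flat spoon (233,430), green (150,397), purple (365,410). I choose the steel one on the stand with the thin handle, at (265,410). I'll check that in close crops.

View pics/t_block.png

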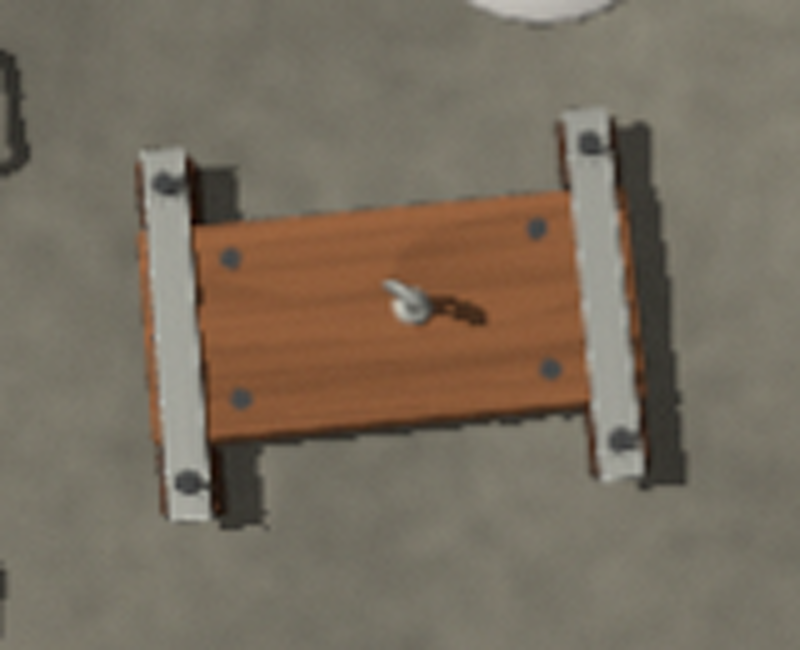

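View pics/t_stand.png

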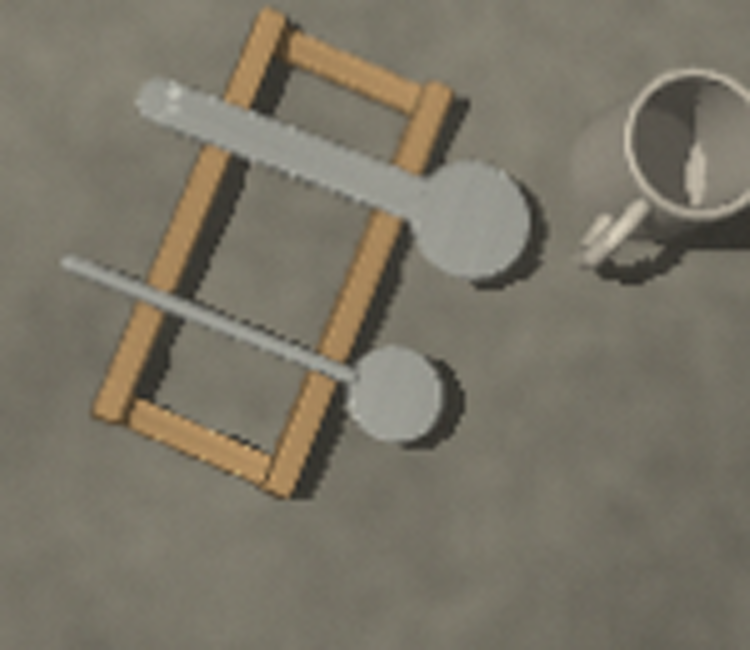

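View pics/s_block.png

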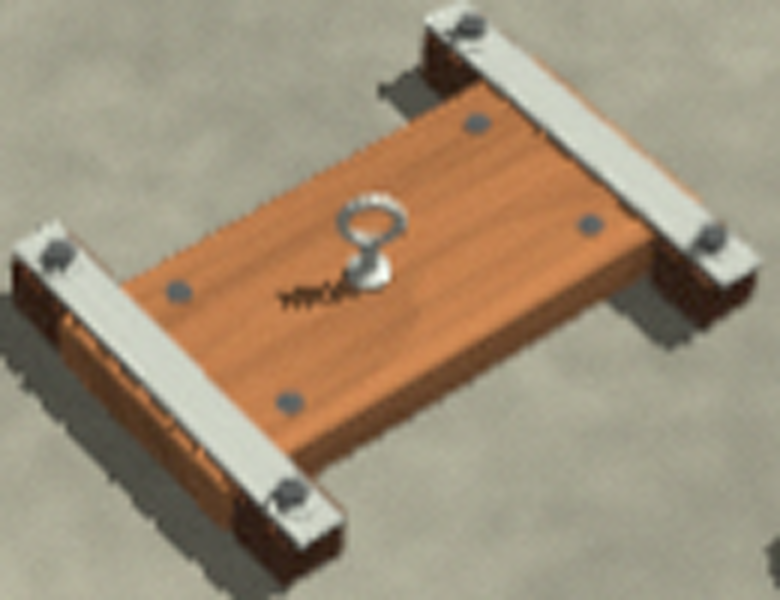

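Crop check: the thin-bar spoon runs from its tip at crop (262,65) to its bowl at (393,395) and is the one I want. The broad one above it is flat_spoon. The eye stands at about row 241, col 282 in the top picture. Next I'll get the rough geometry and the wrist camera mount.

Run:
```python
from h import *
ct=camera_info('top'); f=lambda r,c,b,s:(b[0]+r/s,b[1]+c/s)
B=(200,360)
tip=atz(ct,f(262,65,B,5),.026); neck=atz(ct,f(375,350,B,5),.026); bowl=atz(ct,f(393,395,B,5),.026)
print('tip',tip,'neck',neck,'bowl',bowl,np.linalg.norm(tip-neck),np.linalg.norm(tip-bowl),'yaw',np.degrees(np.arctan2(*(tip-neck)[1::-1])))
B=(180,200)
for n,p in dict(collar=(305,412)).items(): print(n,atz(ct,f(*p,B,5),.03))
print('ringtop ends',atz(ct,f(283,388,B,5),.065),atz(ct,f(300,430,B,5),.06))
cs=camera_info('scene');B=(190,290)
print('scene ring c',atz(cs,f(222,371,B,6),.0595),'l',atz(cs,f(222,341,B,6),.0595),'r',atz(cs,f(222,404,B,6),.0595),'collar',atz(cs,f(272,368,B,6),.031))
o=get_obs(); w=camera_info('wrist'); T=R.from_quat(o['tool_rot'])
print('cam in tool',T.inv().apply(w['origin']-o['position']),'\n',T.as_matrix().T@rotm(w)); print(w['mtx'],w['dist_coeffs']); print(T.as_matrix())
```

```text
tip [ 0.51343931 -0.18032454  0.026     ] neck [ 0.4595736  -0.32530595  0.026     ] bowl [ 0.45096245 -0.34830239  0.026     ] 0.15466454921625677 0.17922029624947095 yaw 69.61818799791097
collar [0.53598919 0.04854423 0.03      ]
ringtop ends [0.54120042 0.05848953 0.065     ] [0.53408806 0.03791586 0.06      ]
scene ring c [0.53807268 0.04903373 0.0595    ] l [0.53213946 0.03874859 0.0595    ] r [0.54459985 0.06035054 0.0595    ] collar [0.5390467  0.04825954 0.031     ]
cam in tool [-1.40684672e-04 -6.60718614e-02 -1.61210027e-01] 
 [[ 9.99999956e-01 -2.85124592e-04 -8.49086712e-05]
 [ 2.97203531e-04  9.70166838e-01  2.42438071e-01]
 [ 1.32505209e-05 -2.42438086e-01  9.70166880e-01]]
[[350.45053282   0.         317.96272368]
 [  0.         350.45053282 241.36377229]
 [  0.           0.           1.        ]] [-0.03710854  0.          0.          0.          0.        ]
[[ 3.23828467e-01  9.46115809e-01  2.75070149e-05]
 [ 9.46115807e-01 -3.23828468e-01  5.06914158e-05]
 [ 5.68675043e-05  9.60949814e-06 -9.99999998e-01]]
```

Emit:
carry_out(deltas=[[-1,-9,12.5,0,0,0,0],[-1,-9,12.5,0,0,0,0],[-1,-9,12.5,0,0,0,0],[-1,-9,12.5,0,0,0,0],[-1,-9,12.5,0,0,0,0],[-1,-9,12.5,0,0,0,0],[-1,-9,12.5,0,0,0,0],[-1,-9,12.5,0,0,0,0]])

```text
time: 2.1
position: [0.4269, 0.2748, 0.2229]
tool_rot: [0.814, 0.581, 0.0, 0.0]
ft_force: [0.5, 0.8, -0.4]
grip_width: 0.0871
```

```bash
cat >> h.py <<'E'
def togo(p,yawdir=None,o=None,tilt=None):
    """shift (25mm units) & rotvec deg from measured pose to TCP p; yawdir = world angle(deg) of tool x, pointing down"""
    o=o or get_obs(); T=R.from_quat(o['tool_rot'])
    s=T.inv().apply(np.array(p)-o['position'])/.025
    if yawdir is None: r=np.zeros(3)
    else:
        a=np.radians(yawdir); x=np.array([np.cos(a),np.sin(a),0]); z=np.array([0,0,-1.]); y=np.cross(z,x)
        D=R.from_matrix(np.c_[x,y,z]); r=(T.inv()*D).as_rotvec(degrees=True)
    print('t',round(o['time'],2),'pos',np.round(o['position'],4),'yaw',round(np.degrees(np.arctan2(T.as_matrix()[1,0],T.as_matrix()[0,0])),1),'j6',round(o['q'][5],2),'shift',np.round(s,2),'rot',np.round(r,2))
E
python3 -c "
from h import *
togo([.6,.028,.12])"
```

```text
t 2.1 pos [0.4269 0.2748 0.2229] yaw 71.0 j6 -0.89 shift [-7.08  9.75  4.12] rot [0. 0. 0.]
```

Emit:
carry_out(deltas=[[-1,-7.1,9.7,4.1,0,0,0],[-1,-7.1,9.7,4.1,0,0,0],[-1,-7.1,9.7,4.1,0,0,0],[-1,-7.1,9.7,4.1,0,0,0],[-1,-7.1,9.7,4.1,0,0,0],[-1,-7.1,9.7,4.1,0,0,0],[-1,-7.1,9.7,4.1,0,0,0],[-1,-7.1,9.7,4.1,0,0,0]])

```text
time: 2.9
position: [0.5982, 0.0285, 0.119]
tool_rot: [0.815, 0.58, -0.0, -0.0]
ft_force: [-0.7, -0.4, 0.3]
grip_width: 0.0871
```

Run:
```python
from h import *
togo([.6,.028,.12])
w=camera_info('wrist'); im,d=camera('wrist'); save(im,'w1.png'); np.save('w1d.npy',d); np.save('w1i.npy',im)
print(w['origin'],w['rotation']); np.savez('w1.npz',**{k:w[k] for k in w})
print(spot_in('wrist','eye_loop'),spot_in('wrist','eye_collar'), proj(w,[.537,.049,.06]))
```

```text
t 2.9 pos [0.5982 0.0285 0.119 ] yaw 70.9 j6 -1.38 shift [ 0.    0.08 -0.04] rot [0. 0. 0.]
[0.53576832 0.0500139  0.28026313] [0.80866819 0.57549309 0.07065448 0.09935501]
[{'pixel': [156.3, 316.3], 'score': 0.71}] [{'pixel': [157.2, 317.9], 'score': 0.89}] [156.66044425 317.08741774]
```

View pics/w1.png

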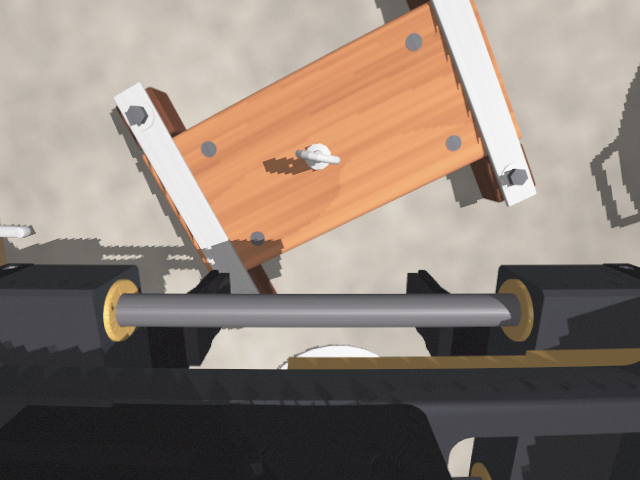

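The wrist view shows the ring edge-on from above, running from about (153,297) to (160,340), with the collar at about (157,318). I'll enlarge it and measure.

Run:
```python
from h import *
im=np.load('w1i.npy'); save(im,'w1c.png',(125,190,270,370),8)
```

```text
(no output)
```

View pics/w1c.png

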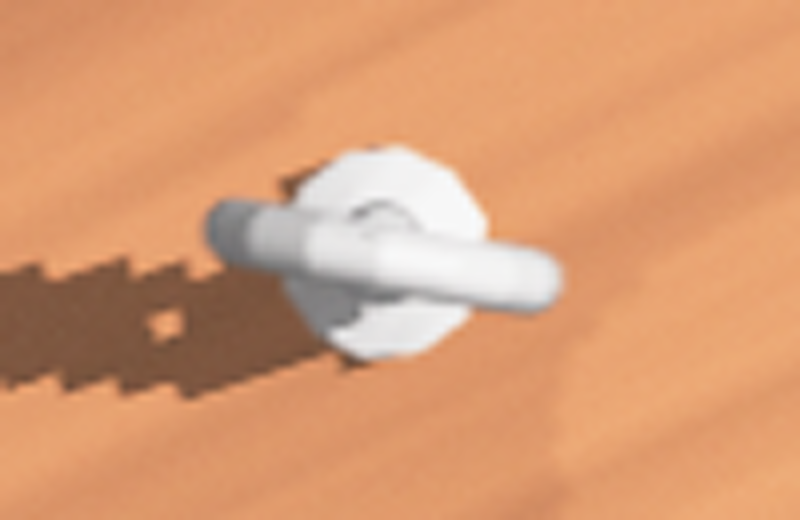

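Run:
```python
from h import *
w=dict(np.load('w1.npz')); f=lambda r,c:(125+r/8-.4,270+c/8-.4)
a=atz(w,f(233,222),.0597);b=atz(w,f(279,545),.0597);c=atz(w,f(252,384),.033)
print(a,b,(a+b)/2,np.linalg.norm(a-b),'plane yaw',np.degrees(np.arctan2(*(b-a)[1::-1])),'collar',c)
# block corners direction via strap bolts/dots
d=np.load('w1d.npy'); print('depth ring',[ (i,j,round(float(d[i,j]),4)) for i,j in [(157,318),(154,300),(160,338),(148,318)]])
print(atd(w,(157,318),d[157,318]), atd(w,(150,325),d[150,325]), atd(w,(120,340),d[120,340]))
p1=atz(w,(149,209),.028);p2=atz(w,(42,414),.028);p3=atz(w,(238,257),.028);p4=atz(w,(143,454),.028)
print(p1,p2,p3,p4,(p1+p2+p3+p4)/4,np.degrees(np.arctan2(*(p2-p1)[1::-1])))
```

```text
[0.53138133 0.03816383 0.0597    ] [0.54274262 0.06042234 0.0597    ] [0.53706197 0.04929309 0.0597    ] 0.024990398917856 plane yaw 62.959120935098696 collar [0.53691132 0.04933176 0.033     ]
depth ring [(157, 318, 0.2029), (154, 300, 0.2067), (160, 338, 0.2122), (148, 318, 0.2408)]
[0.53729067 0.04949029 0.07153677] [0.53470905 0.05551121 0.03035756] [0.51906832 0.07182131 0.02733123]
[ 0.50723426 -0.02087083  0.028     ] [0.48809674 0.13345514 0.028     ] [ 0.57798447 -0.01245722  0.028     ] [0.559412   0.14243429 0.028     ] [0.53318187 0.06064035 0.028     ] 97.06899427012688
```

The eye is at (0.537, 0.0494), with ring x at yaw -27°/153°. The handle will enter with its tip pointing at yaw 145° and then swing clockwise. Next I go above the spoon.

```bash
python3 -c "
from h import *
togo([.4786,-.274,.12],-20.4)"
```

```text
t 3.05 pos [0.5959 0.0321 0.1203] yaw 71.2 j6 -1.38 shift [-1.311e+01 -4.900e-01  1.000e-02] rot [-8.000e-02  5.000e-02  9.155e+01]
```

Emit:
carry_out(deltas=[[-1,-1.2,0,0,0,0,8.5],[-1,-2.4,0,0,0,0,17],[-1,-3.6,0,0,0,0,25.5],[-1,-5,0,0,0,0,34],[-1,-6.4,-0.1,0,0,0,42.5],[-1,-8,-0.2,0,0,0,51],[-1,-9.6,-0.3,0,0,0,59.5],[-1,-11,-0.4,0,0,0,68]])

```text
time: 3.85
position: [0.498, -0.2255, 0.1212]
tool_rot: [1.0, 0.025, 0.0, 0.0]
ft_force: [-0.4, 0.4, 0.5]
grip_width: 0.0868
```

```bash
python3 -c "
from h import *
togo([.4786,-.274,.12],-20.4)"
```

```text
t 3.85 pos [ 0.498  -0.2255  0.1212] yaw 2.9 j6 -0.68 shift [-0.87  1.9   0.05] rot [ 1.00e-02 -4.00e-02  2.33e+01]
```

Emit:
carry_out(deltas=[[-1,-0.5,1,0,0,0,8.5],[-1,-0.9,1.9,0,0,0,17],[-1,-0.9,1.9,0,0,0,23.3],[-1,-0.9,1.9,0,0,0,23.3],[-1,-0.9,1.9,0,0,0,23.3]])

```text
time: 4.35
position: [0.4789, -0.2731, 0.1207]
tool_rot: [0.985, -0.173, 0.0, -0.0]
ft_force: [0.9, -0.0, -0.2]
grip_width: 0.087
```

Run:
```python
from h import *
togo([.4786,-.274,.12],-20.4)
w=camera_info('wrist'); im,d=camera('wrist'); save(im,'w2.png'); np.save('w2d.npy',d); np.save('w2i.npy',im)
np.savez('w2.npz',**{k:w[k] for k in w})
print(spot_in('wrist','spoon'),spot_in('wrist','spoon_tip'))
togo([.4786,-.274,.12],-20.4)
```

```text
t 4.35 pos [ 0.4789 -0.2731  0.1207] yaw -19.9 j6 -0.37 shift [0.   0.04 0.03] rot [-0.01 -0.01  0.46]
[{'pixel': [50.6, 602.3], 'score': 0.97}, {'pixel': [267.0, 320.5], 'score': 0.82}] [{'pixel': [48.9, 601.0], 'score': 0.93}, {'pixel': [258.4, 319.8], 'score': 0.71}]
t 4.5 pos [ 0.479  -0.2735  0.1204] yaw -20.0 j6 -0.37 shift [-0.01  0.02  0.01] rot [-0.   -0.    0.39]
```

View pics/w2.png

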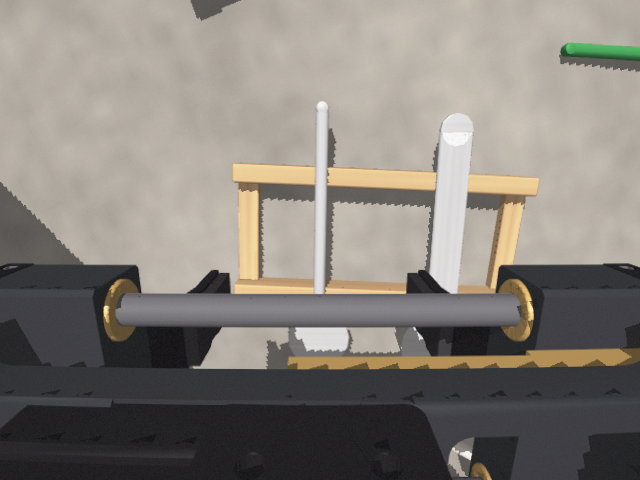

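The narrow handle runs from its tip at (103,322) to (290,319). The flat spoon lies to the right, at about col 455. Now I measure both spoon and stand.

Run:
```python
from h import *
im=np.load('w2i.npy'); save(im,'w2c.png',(90,300,220,420),3)
w=dict(np.load('w2.npz'))
tip=atz(w,(102,322),.026); b=atz(w,(270,320),.026)
u=(tip-b)/np.linalg.norm(tip-b); print(tip,b,'yaw',np.degrees(np.arctan2(u[1],u[0])),'origin',tip-.1*u)
# stand corners
for p in [(166,234),(179,538),(183,237),(195,536)]: print(p,atz(w,p,.022))
d=np.load('w2d.npy')
for p in [(150,321),(200,321),(250,320)]: print(atd(w,p,d[p]))
c1=atz(w,(174,234),.022);c2=atz(w,(187,537),.022); print('bar yaw',np.degrees(np.arctan2(*(c1-c2)[1::-1])),'far bar mid',(c1+c2)/2,np.linalg.norm(c1-c2))
v=(c1-c2)/np.linalg.norm(c1-c2); n=np.array([v[1],-v[0],0]); 
print('n',n,'centre',(c1+c2)/2-.047*n, (c1+c2)/2+.047*n)
```

```text
[ 0.51560345 -0.17930009  0.026     ] [ 0.47296861 -0.29315734  0.026     ] yaw 69.47114567426505 origin [ 0.48053555 -0.27294966  0.026     ]
(166, 234) [ 0.44073666 -0.19820649  0.022     ]
(179, 538) [ 0.6490153  -0.28316658  0.022     ]
(183, 237) [ 0.43799671 -0.21028006  0.022     ]
(195, 536) [ 0.64513758 -0.29441323  0.022     ]
[ 0.50400592 -0.20934996  0.02796414]
[ 0.49208013 -0.24236818  0.02907546]
[ 0.4785373  -0.27772423  0.02768594]
bar yaw 157.76891586146292 far bar mid [ 0.54278227 -0.24613022  0.022     ] 0.22535282940778345
n [0.37834304 0.92566546 0.        ] centre [ 0.52500014 -0.2896365   0.022     ] [ 0.56056439 -0.20262395  0.022     ]
```

View pics/w2c.png

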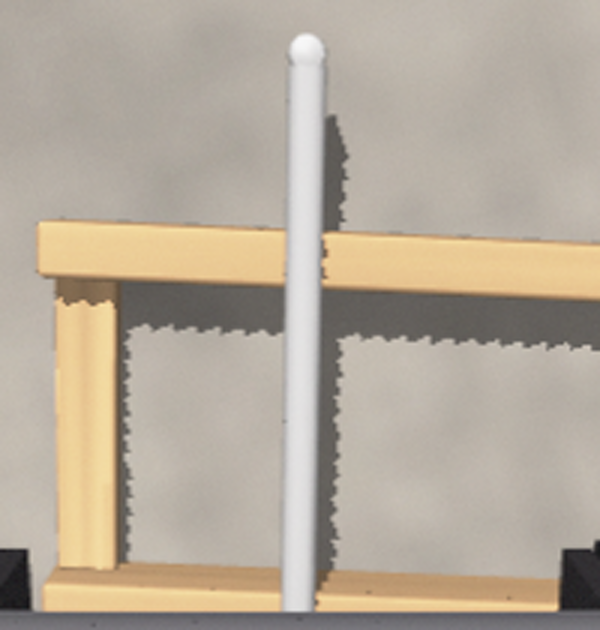

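Emit:
carry_out(deltas=[[0,0.05,-0.04,1.5,0,0,0.5],[0,0.05,-0.04,3,0,0,0.5],[0,0.05,-0.04,4,0,0,0.5],[0,0.05,-0.04,4.3,0,0,0.5],[0,0.05,-0.04,4.3,0,0,0.5],[0,0.05,-0.04,4.3,0,0,0.5]], force=50)

```text
time: 5.1
position: [0.481, -0.2746, 0.0134]
tool_rot: [0.984, -0.179, 0.001, 0.0]
ft_force: [0.1, -0.8, -0.3]
grip_width: 0.0485
```

Emit:
carry_out(deltas=[[1,0,0,0,0,0,0],[1,0,0,0,0,0,0],[1,0,0,0,0,0,0],[1,0,0,0,0,0,0],[1,0,0,0,0,0,0]], force=50)

```text
time: 5.6
position: [0.4802, -0.2744, 0.0128]
tool_rot: [0.984, -0.18, 0.0, 0.0]
ft_force: [1.5, -0.1, 0.6]
grip_width: 0.0117
```

```bash
python3 -c "
from h import *
togo([.4805,-.273,.013],-20.5);print(get_obs()['grip_width'],get_obs()['ft_force'])"
```

```text
t 5.6 pos [ 0.4802 -0.2744  0.0128] yaw -20.7 j6 -0.36 shift [-0.01 -0.06 -0.01] rot [ 0.01 -0.02 -0.2 ]
0.011663156657141523 [ 1.48889397 -0.08448943  0.57212972]
```

Emit:
carry_out(deltas=[[1,0,0,0,0,0,0],[1,0,0,0,0,0,0],[1,0,0,-0.5,0,0,0],[1,0,0,-1.5,0,0,0],[1,0,0,-3,0,0,0],[1,0,0,-4.5,0,0,0],[1,0,0,-4.5,0,0,0],[1,0,0,-4.5,0,0,0]], force=50)

```text
time: 6.4
position: [0.4805, -0.2745, 0.1264]
tool_rot: [0.984, -0.18, 0.001, 0.001]
ft_force: [-0.5, 1.0, -1.8]
grip_width: 0.0082
```

Run:
```python
from h import *
togo([.4805,-.273,.013],-20.5);print(get_obs()['grip_width'],get_obs()['ft_force'])
w=camera_info('wrist'); im,d=camera('wrist'); save(im,'w3.png'); np.save('w3d.npy',d); np.save('w3i.npy',im)
np.savez('w3.npz',**{k:w[k] for k in w})
im,d=camera('scene'); save(im,'s3.png',(200,360,120,340),3.5)
```

```text
t 6.4 pos [ 0.4805 -0.2745  0.1264] yaw -20.7 j6 -0.36 shift [-0.03 -0.06  4.53] rot [ 0.05 -0.13 -0.19]
0.00817162328687126 [-0.50775602  0.95445728 -1.83550719]
```

View pics/w3.png

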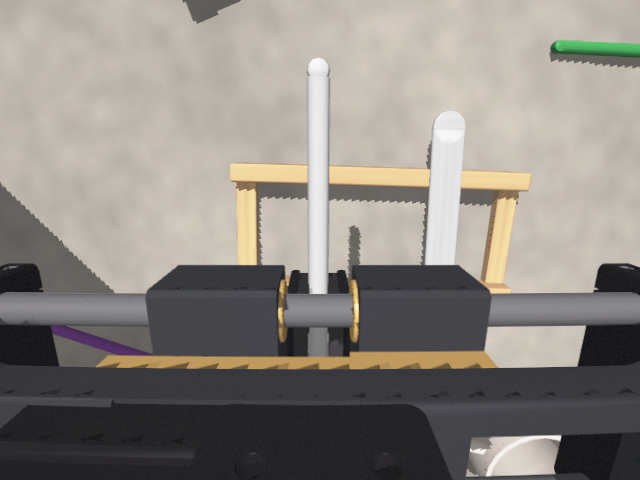

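View pics/s3.png

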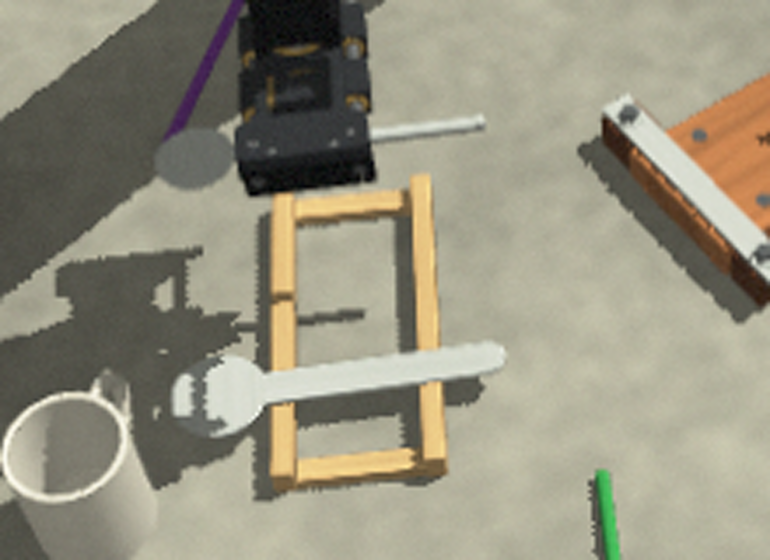

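The spoon is held: tip at (59,318), the flat spoon still on the stand. Next I measure the tip in the tool frame and plan the approach.

Run:
```python
from h import *
w=dict(np.load('w3.npz')); d=np.load('w3d.npy'); o=get_obs(); T=R.from_quat(o['tool_rot'])
im=np.load('w3i.npy').astype(int)
for r in (70,100,150,200,250):
    row=im[r].min(axis=1); cs=[c for c in range(300,340) if row[c]>200]; 
    c=int(np.mean(cs)) if cs else 318; dd=np.median(d[r-1:r+2,c-2:c+3])
    P=atd(w,(r,np.mean(cs) if cs else 318),dd); print(r,cs[:1],cs[-1:],'depth',round(float(dd),4),'tool',np.round(T.inv().apply(P-o['position'])*1e3,1))
P=atz(w,(59,318),o['position'][2]+.013);print('tip',T.inv().apply(P-o['position'])*1e3)
eye=np.array([.537,.0494,.0597]); 
for L in (.130,.065):
    a=np.radians(145); u=np.array([np.cos(a),np.sin(a),0]); p=eye-L*u; p[2]=.0597-.013; print(p); togo(p,55)
```

```text
70 [308] [327] depth 0.1326 tool [  0.9 -96.6 -18.6]
100 [309] [326] depth 0.1359 tool [  0.9 -85.8 -17.9]
150 [309] [325] depth 0.1402 tool [  0.7 -66.8 -18.2]
200 [309] [325] depth 0.1451 tool [  0.7 -46.7 -18.3]
250 [310] [325] depth 0.15 tool [  0.9 -25.3 -18.6]
tip [   1.15985014 -101.87004593  -12.92133723]
[ 0.64348977 -0.02516494  0.0467    ]
t 6.5 pos [ 0.4793 -0.2736  0.1243] yaw -20.7 j6 -0.36 shift [  2.64 -11.61   3.11] rot [ -0.12   0.08 -75.69]
[0.59024488 0.01211753 0.0467    ]
t 6.5 pos [ 0.4793 -0.2736  0.1243] yaw -20.7 j6 -0.36 shift [  0.12 -12.26   3.11] rot [ -0.12   0.08 -75.69]
```

Emit:
carry_out(deltas=[[1,0.3,-1.3,0,0,0,-8.5],[1,0.6,-2.6,0,0,0,-17],[1,0.9,-4,0,0,0,-25.5],[1,1.2,-5.5,0,0,0,-34],[1,1.6,-7,0,0,0,-42.5],[1,2,-8.5,0.2,0,0,-51],[1,2.3,-10,0.4,0,0,-59.5],[1,2.5,-11,0.6,0,0,-68]])

```text
time: 7.3
position: [0.6357, -0.0364, 0.1077]
tool_rot: [0.914, 0.405, -0.001, -0.001]
ft_force: [0.5, 0.3, -1.8]
grip_width: 0.0082
```

Run:
```python
from h import *
togo([.6435,-.0252,.09],55)
```

```text
t 7.3 pos [ 0.6357 -0.0364  0.1077] yaw 47.7 j6 -1.07 shift [ 0.54 -0.07  0.71] rot [-0.2   0.06 -7.25]
```

Emit:
carry_out(deltas=[[1,0.5,-0.1,0.3,0,0,-7.3],[1,0.5,-0.1,0.7,0,0,-7.3],[1,0.5,-0.1,0.7,0,0,-7.3],[1,0.5,-0.1,0.7,0,0,-7.3]])

```text
time: 7.7
position: [0.6411, -0.029, 0.0912]
tool_rot: [0.889, 0.457, -0.001, -0.001]
ft_force: [0.8, -0.0, 0.1]
grip_width: 0.0082
```

Run:
```python
from h import *
togo([.6435,-.0252,.047],55)
w=camera_info('wrist'); im,d=camera('wrist'); save(im,'w4.png',(0,300,160,480),2.5); np.save('w4d.npy',d); np.save('w4i.npy',im)
np.savez('w4.npz',**{k:w[k] for k in w})
togo([.6435,-.0252,.047],55)
print(proj(w,[.537,.0494,.0597]))
```

```text
t 7.7 pos [ 0.6411 -0.029   0.0912] yaw 54.4 j6 -1.17 shift [ 0.18 -0.01  1.77] rot [-0.16  0.09 -0.55]
t 7.75 pos [ 0.6417 -0.0293  0.0919] yaw 54.4 j6 -1.17 shift [ 0.18 -0.03  1.8 ] rot [-0.08  0.05 -0.55]
[ 22.14183485 324.9455612 ]
```

View pics/w4.png

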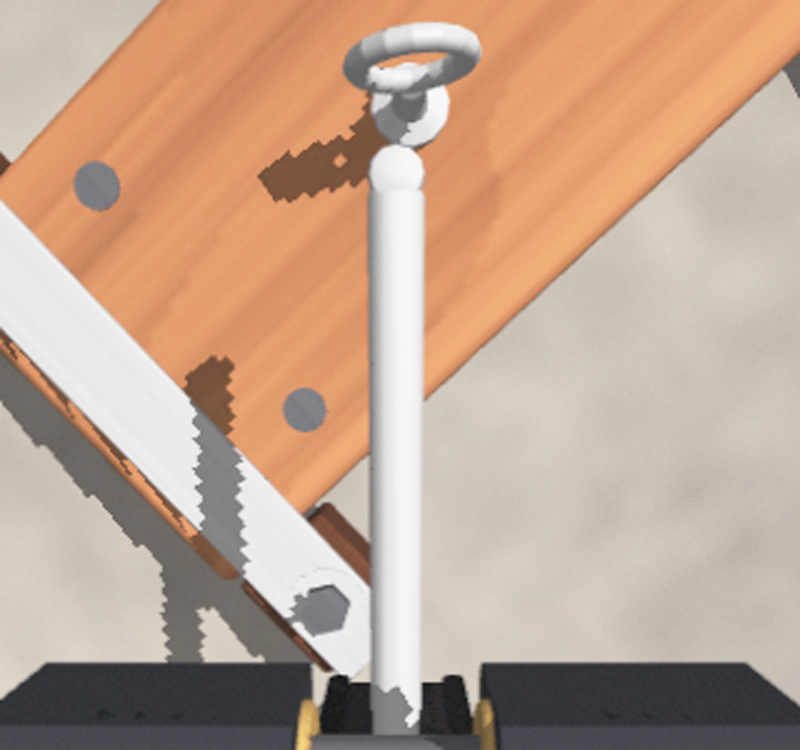

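The ring is ahead at crop (62,412), which matches my prediction (row 22, col 325 full frame) within 3 px. The tip is at crop (150,397). I go down to loop height and align.

Emit:
carry_out(deltas=[[1,0.18,-0.03,0.9,0,0,-0.5],[1,0.18,-0.03,1.78,0,0,-0.5],[1,0.18,-0.03,1.78,0,0,-0.5],[1,0.18,-0.03,1.78,0,0,-0.5],[1,0.18,-0.03,1.78,0,0,-0.5]])

```text
time: 8.25
position: [0.6454, -0.0249, 0.0495]
tool_rot: [0.887, 0.462, 0.001, 0.001]
ft_force: [-0.1, 0.6, -0.6]
grip_width: 0.0086
```

Run:
```python
from h import *
togo([.6435,-.0252,.047],55)
w=camera_info('wrist'); im,d=camera('wrist'); save(im,'w5.png',(0,300,160,480),2.5); np.save('w5d.npy',d); np.save('w5i.npy',im)
np.savez('w5.npz',**{k:w[k] for k in w})
ims,_=camera('scene'); save(ims,'s5.png',(200,300,290,430),5.5)
togo([.6435,-.0252,.047],55)
print(proj(w,[.537,.0494,.0597])); print(get_obs()['ft_force'],get_obs()['moment'])
```

```text
t 8.25 pos [ 0.6454 -0.0249  0.0495] yaw 55.0 j6 -1.17 shift [-0.05 -0.06  0.1 ] rot [ 0.13 -0.05  0.05]
t 8.35 pos [ 0.6455 -0.0246  0.0495] yaw 55.1 j6 -1.17 shift [-0.06 -0.05  0.1 ] rot [ 0.14 -0.06  0.08]
[-21.57406966 315.21041941]
[-0.27170853  0.77672542 -0.7465698 ] [-0.0019528   0.01910515  0.07528802]
```

View pics/w5.png

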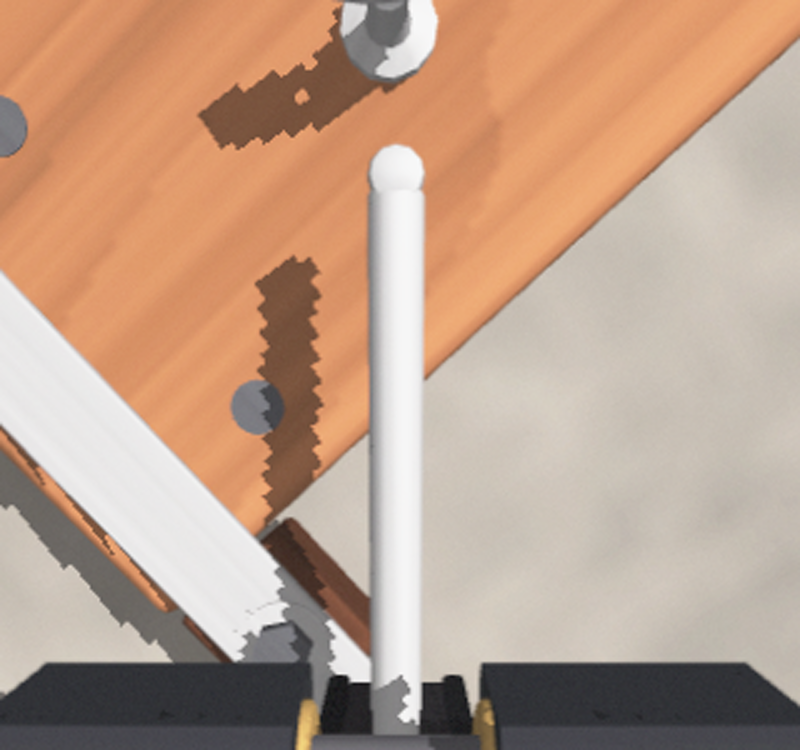

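View pics/s5.png

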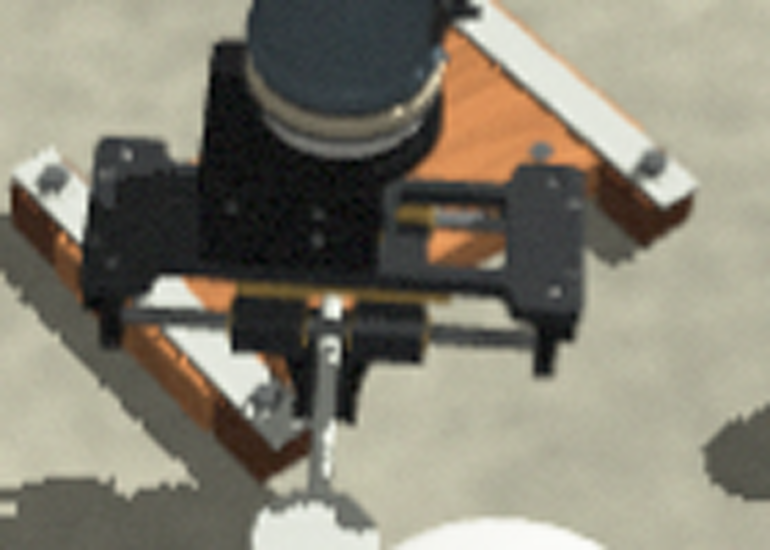

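Run:
```python
from h import *
w=dict(np.load('w5.npz')); o=get_obs(); T=R.from_quat(o['tool_rot'])
c=atz(w,(10,160+389.5/2.5),.0315); print(c, T.inv().apply(c-o['position'])*1e3)
print('eye in tool',T.inv().apply(np.array([.537,.0494,.0597])-o['position'])*1e3)
for r,cc in ((70,397.5),(200,396.5)):
    P=atz(w,(r,160+cc/2.5),.062); print('handle',T.inv().apply(P-o['position'])*1e3)
```

```text
[0.53777007 0.04896292 0.0315    ] [  -1.33113979 -130.46884522   17.69974039]
eye in tool [  -1.38569986 -131.2813276   -10.50240394]
handle [ 4.00911040e-02 -9.80812148e+01 -1.27196131e+01]
handle [ -0.13835697 -46.87886992 -12.59427296]
```

Emit:
carry_out(deltas=[[1,-0.06,0,0.09,0,0,0],[1,-0.06,-0.3,0.09,0,0,0],[1,-0.06,-0.6,0.09,0,0,0],[1,-0.06,-0.9,0.09,0,0,0],[1,-0.06,-1.2,0.09,0,0,0],[1,-0.06,-1.5,0.09,0,0,0],[1,-0.06,-1.5,0.09,0,0,0]])

```text
time: 9.05
position: [0.6113, -0.0029, 0.0457]
tool_rot: [0.886, 0.463, -0.001, -0.001]
ft_force: [0.5, 0.7, -0.9]
grip_width: 0.0084
```

```bash
cat >> h.py <<'E'
EYE=np.array([.537,.0494,.0597])
def st():
    o=get_obs(); T=R.from_quat(o['tool_rot']).as_matrix(); e=T.T@(EYE-o['position'])*1e3
    F=np.array(o['ft_force']);M=np.array(o['moment']); rr=o['position']-EYE
    print('t',round(o['time'],2),'pos',np.round(o['position'],4),'u',round(np.degrees(np.arctan2(T[1,0],T[0,0]))+90,1),'eye in tool',np.round(e,1),'F',np.round(F,1),'M',np.round(M,3),'tauE',round(M[2]+np.cross(rr,F)[2],3),'w',round(o['grip_width'],4),'j6',round(o['q'][5],2))
E
python3 - <<'E'
from h import *
st()
w=camera_info('wrist'); im,d=camera('wrist'); save(im,'w6.png',(0,300,160,480),2.5)
st()
E
```

```text
t 9.05 pos [ 0.6113 -0.0029  0.0457] u 145.2 eye in tool [  0.5 -90.9 -13.9] F [ 0.5  0.7 -0.9] M [-0.036 -0.018  0.038] tauE 0.119 w 0.0084 j6 -1.15
t 9.1 pos [ 0.6123 -0.0034  0.0458] u 145.1 eye in tool [  0.3 -92.  -13.9] F [ 1.1 -0.4 -0.8] M [-0.056 -0.032 -0.015] tauE 0.012 w 0.0081 j6 -1.15
```

View pics/w6.png

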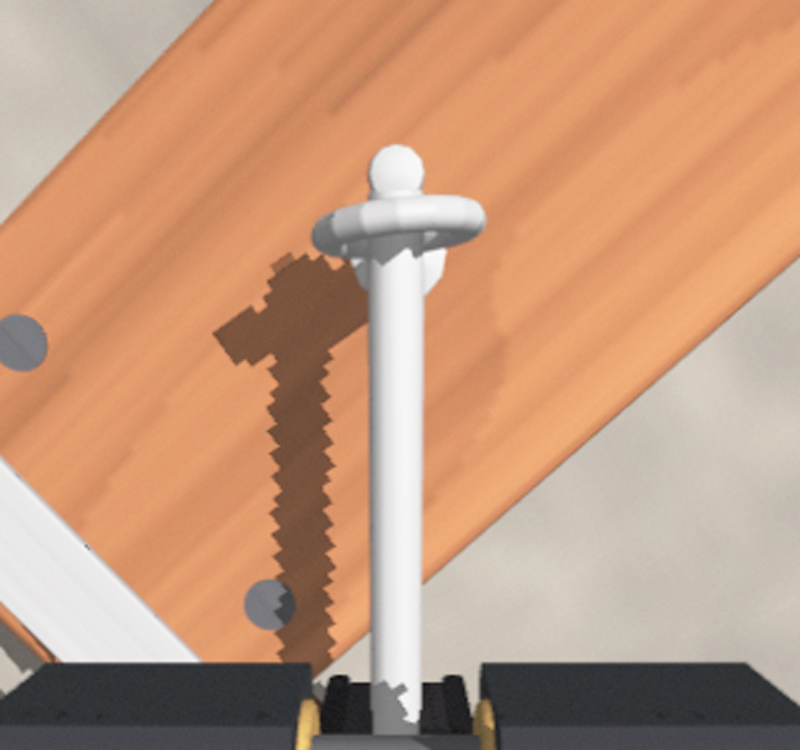

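The handle is through the ring with its tip showing beyond at crop (150,397), centred. I push in 24 mm more.

Emit:
carry_out(deltas=[[1,0,-0.3,-0.04,0,0,0],[1,0,-0.6,-0.04,0,0,0],[1,0,-0.9,-0.04,0,0,0],[1,0,-0.9,-0.04,0,0,0],[1,0,-0.9,-0.04,0,0,0],[1,0,-0.9,-0.04,0,0,0]])

```text
time: 9.7
position: [0.5949, 0.0087, 0.0469]
tool_rot: [0.887, 0.463, 0.0, 0.0]
ft_force: [0.4, 0.5, -0.8]
grip_width: 0.0079
```

```bash
cat >> h.py <<'E'
def avg(n=5):
    A=[]
    for i in range(n):
        o=get_obs(); F=np.array(o['ft_force']);M=np.array(o['moment']); p=o['position']; rr=p-EYE; q=R.from_quat(o['tool_rot']).as_matrix()
        A.append(np.r_[M[2]+np.cross(rr,F)[2],F,M,p,np.degrees(np.arctan2(q[1,0],q[0,0]))+90,o['joint_torque'][5],o['joint_torque'][0]])
        im=camera('wrist')
    A=np.array(A); m=A.mean(0); s=A.std(0)
    e=R.from_quat(o['tool_rot']).as_matrix().T@(EYE-m[7:10])*1e3
    print('t',round(get_obs()['time'],2),'tauE %.3f sd %.3f'%(m[0],s[0]),'F',np.round(m[1:4],2),'M',np.round(m[4:7],3),'u %.2f'%m[10],'pos',np.round(m[7:10],4),'eyeTool',np.round(e,1),'jt6 %.3f jt1 %.3f'%(m[11],m[12]))
    return im
E
python3 - <<'E'
from h import *
st()
avg(4)
E
```

```text
t 9.7 pos [0.5949 0.0087 0.0469] u 145.1 eye in tool [  0.2 -70.7 -12.8] F [ 0.4  0.5 -0.8] M [-0.035  0.008  0.007] tauE 0.053 w 0.0079 j6 -1.13
t 9.9 tauE 0.008 sd 0.039 F [ 0.38 -0.1  -1.08] M [-0.016  0.005 -0.002] u 145.10 pos [0.5949 0.0087 0.0469] eyeTool [  0.2 -70.7 -12.9] jt6 0.000 jt1 0.078
```

Emit:
carry_out(deltas=[[1,-0.247,-0.011,0,0,0,5],[1,-0.491,-0.043,0,0,0,10],[1,-0.732,-0.096,0,0,0,15],[1,-0.968,-0.171,0,0,0,20],[1,-1.196,-0.265,0,0,0,25],[1,-1.415,-0.379,0,0,0,30],[1,-1.415,-0.379,0,0,0,30]])

```text
time: 10.6
position: [0.5658, -0.015, 0.0467]
tool_rot: [0.976, 0.217, -0.0, -0.0]
ft_force: [-0.4, 0.2, -1.2]
grip_width: 0.0082
```

Run:
```python
from h import *
st()
im,d=avg(3)
save(im,'w7.png',(0,300,160,480),2.5)
```

```text
t 10.6 pos [ 0.5658 -0.015   0.0467] u 115.1 eye in tool [  1.2 -70.5 -12.9] F [-0.4  0.2 -1.2] M [-0.065 -0.018 -0.015] tauE -0.039 w 0.0082 j6 -0.66
t 10.75 tauE -0.023 sd 0.012 F [ 0.07 -0.02 -1.33] M [-0.073  0.028 -0.027] u 115.14 pos [ 0.5663 -0.0149  0.0468] eyeTool [  0.9 -70.6 -12.9] jt6 0.133 jt1 -0.146
```

View pics/w7.png

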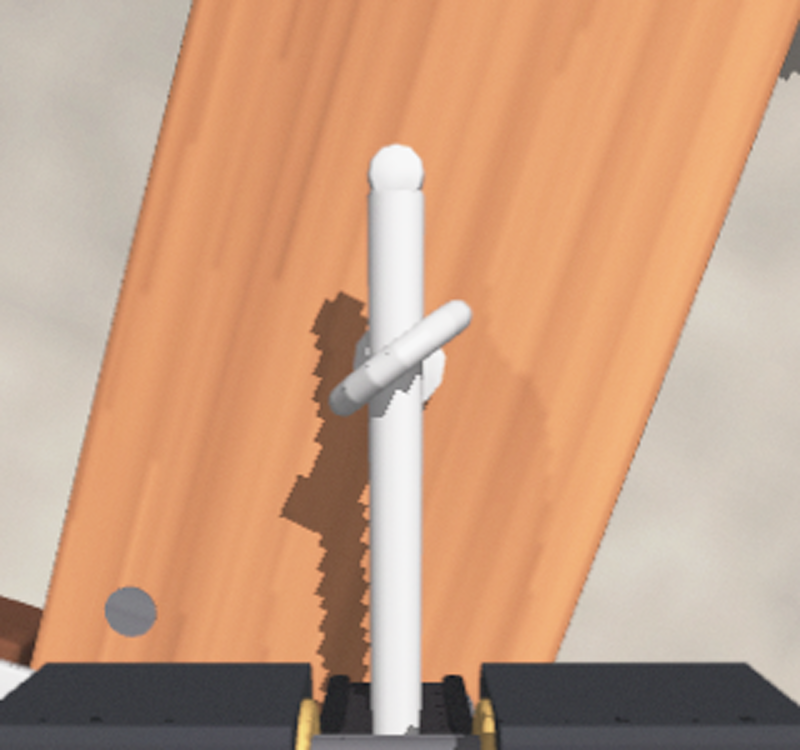

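The bar lies across the ring at about 37° (ring ends at crop (400,345) and (312,460)), so the bite is about 13° away. I swing on 28°.

Emit:
carry_out(deltas=[[1,-0.197,-0.007,0,0,0,4],[1,-0.393,-0.027,0,0,0,8],[1,-0.587,-0.062,0,0,0,12],[1,-0.778,-0.109,0,0,0,16],[1,-0.966,-0.17,0,0,0,20],[1,-1.149,-0.244,0,0,0,24],[1,-1.326,-0.331,0,0,0,28],[1,-1.326,-0.331,0,0,0,28]])

```text
time: 11.55
position: [0.5337, -0.0213, 0.047]
tool_rot: [1.0, -0.025, 0.001, 0.0]
ft_force: [1.0, 0.3, -1.4]
grip_width: 0.0079
```

Run:
```python
from h import *
st()
im,d=avg(4)
save(im,'w8.png',(0,300,160,480),2.5)
```

```text
t 11.55 pos [ 0.5337 -0.0213  0.047 ] u 87.2 eye in tool [ -0.2 -70.8 -12.8] F [ 1.   0.3 -1.4] M [-0.044 -0.207 -0.006] tauE 0.063 w 0.0079 j6 -0.2
t 11.75 tauE 0.051 sd 0.017 F [ 0.78  0.19 -1.49] M [-0.082 -0.122 -0.004] u 87.21 pos [ 0.5338 -0.0213  0.047 ] eyeTool [ -0.3 -70.8 -12.8] jt6 0.061 jt1 0.036
```

View pics/w8.png

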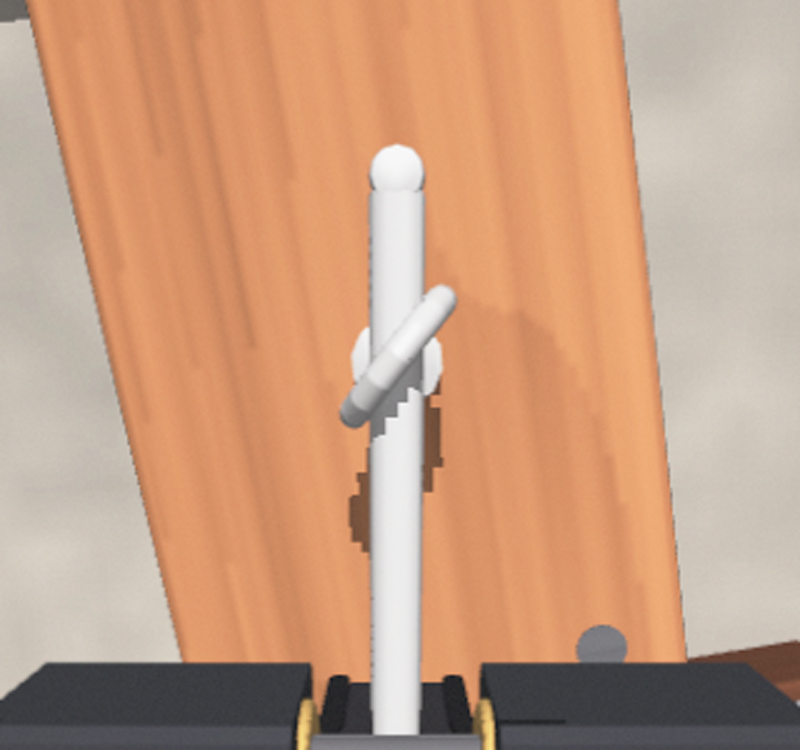

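The ring has bitten: the bar-to-ring angle is about 53° and the eye has turned roughly 13° so far. At least 32° remain, so I advance 16°, then go on in checked 6° steps.

Emit:
carry_out(deltas=[[1,-0.198,-0.007,0,0,0,4],[1,-0.394,-0.028,0,0,0,8],[1,-0.589,-0.062,0,0,0,12],[1,-0.781,-0.11,0,0,0,16],[1,-0.781,-0.11,0,0,0,16]])

```text
time: 12.25
position: [0.5142, -0.0175, 0.0469]
tool_rot: [0.986, -0.164, 0.001, 0.0]
ft_force: [1.6, -0.4, -0.7]
grip_width: 0.008
```

Run:
```python
from h import *
st()
im,d=avg(3)
```

```text
t 12.25 pos [ 0.5142 -0.0175  0.0469] u 71.1 eye in tool [  0.  -70.7 -12.8] F [ 1.6 -0.4 -0.7] M [-0.138 -0.289 -0.068] tauE 0.047 w 0.008 j6 0.08
t 12.4 tauE 0.066 sd 0.048 F [ 1.49 -0.06 -1.52] M [-0.124 -0.224 -0.036] u 71.19 pos [ 0.5143 -0.0176  0.0469] eyeTool [ -0.1 -70.7 -12.8] jt6 0.060 jt1 0.081
```

Emit:
carry_out(deltas=[[1,-0.148,-0.004,0,0,0,3],[1,-0.296,-0.016,0,0,0,6],[1,-0.296,-0.016,0,0,0,6]])

```text
time: 12.7
position: [0.5071, -0.0147, 0.0469]
tool_rot: [0.977, -0.215, 0.0, -0.0]
ft_force: [1.9, -0.3, -2.1]
grip_width: 0.0082
```

Run:
```python
from h import *
st()
im,d=avg(3)
```

```text
t 12.7 pos [ 0.5071 -0.0147  0.0469] u 65.1 eye in tool [  0.2 -70.7 -12.8] F [ 1.9 -0.3 -2.1] M [-0.112 -0.273 -0.087] tauE 0.044 w 0.0082 j6 0.18
t 12.85 tauE 0.039 sd 0.004 F [ 2.38 -0.04 -1.49] M [-0.095 -0.26  -0.115] u 65.18 pos [ 0.5073 -0.0148  0.0469] eyeTool [  0.1 -70.8 -12.8] jt6 -0.001 jt1 -0.009
```

Emit:
carry_out(deltas=[[1,-0.148,-0.004,0,0,0,3],[1,-0.296,-0.016,0,0,0,6],[1,-0.296,-0.016,0,0,0,6]])

```text
time: 13.15
position: [0.5006, -0.0112, 0.0469]
tool_rot: [0.964, -0.266, 0.001, -0.0]
ft_force: [2.9, -0.6, -1.9]
grip_width: 0.0081
```

Run:
```python
from h import *
st()
im,d=avg(3)
save(im,'w9.png',(0,300,160,480),2.5)
```

```text
t 13.15 pos [ 0.5006 -0.0112  0.0469] u 59.2 eye in tool [  0.2 -70.7 -12.8] F [ 2.9 -0.6 -1.9] M [-0.152 -0.335 -0.074] tauE 0.12 w 0.0081 j6 0.29
t 13.3 tauE 0.095 sd 0.019 F [ 2.77  0.25 -2.15] M [-0.077 -0.328 -0.065] u 59.18 pos [ 0.5007 -0.0114  0.0469] eyeTool [  0.1 -70.8 -12.8] jt6 0.000 jt1 -0.055
```

View pics/w9.png

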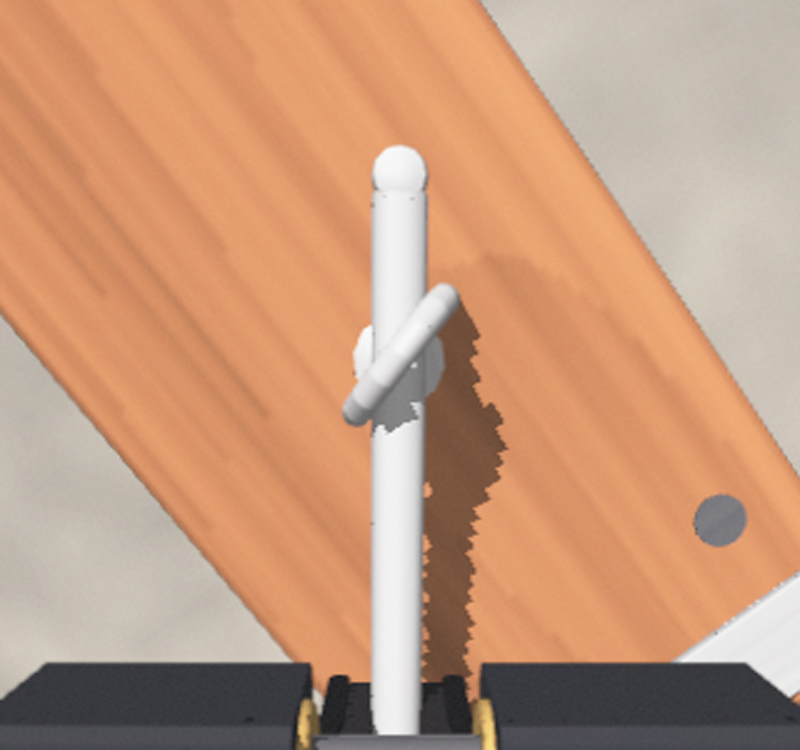

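Emit:
carry_out(deltas=[[1,-0.148,-0.004,0,0,0,3],[1,-0.296,-0.016,0,0,0,6],[1,-0.296,-0.016,0,0,0,6]], force=60)

```text
time: 13.6
position: [0.4944, -0.0071, 0.0469]
tool_rot: [0.949, -0.316, 0.0, -0.0]
ft_force: [2.9, -0.0, -2.5]
grip_width: 0.0081
```

Run:
```python
from h import *
im,d=avg(3)
```

```text
t 13.75 tauE 0.050 sd 0.013 F [ 2.7   0.07 -1.71] M [-0.02 -0.36 -0.1 ] u 53.18 pos [ 0.4945 -0.0072  0.0469] eyeTool [  0.2 -70.8 -12.8] jt6 -0.011 jt1 -0.067
```

Emit:
carry_out(deltas=[[1,-0.148,-0.004,0,0,0,3],[1,-0.296,-0.016,0,0,0,6],[1,-0.296,-0.016,0,0,0,6]])

```text
time: 14.05
position: [0.4887, -0.0024, 0.0469]
tool_rot: [0.931, -0.365, 0.0, -0.0]
ft_force: [4.1, -0.3, -1.1]
grip_width: 0.0083
```

Run:
```python
from h import *
im,d=avg(3)
```

```text
t 14.2 tauE 0.097 sd 0.008 F [ 3.92 -0.   -1.46] M [-0.06  -0.413 -0.106] u 47.19 pos [ 0.4888 -0.0025  0.0469] eyeTool [  0.2 -70.8 -12.8] jt6 -0.008 jt1 -0.031
```

Emit:
carry_out(deltas=[[1,-0.148,-0.004,0,0,0,3],[1,-0.296,-0.016,0,0,0,6],[1,-0.296,-0.016,0,0,0,6]])

```text
time: 14.5
position: [0.4836, 0.0029, 0.0469]
tool_rot: [0.911, -0.413, 0.0, -0.0]
ft_force: [4.0, -1.1, -1.7]
grip_width: 0.0085
```

Run:
```python
from h import *
im,d=avg(3)
```

```text
t 14.65 tauE 0.066 sd 0.029 F [ 3.79 -0.24 -1.99] M [-0.074 -0.465 -0.122] u 41.19 pos [0.4836 0.0028 0.0469] eyeTool [  0.1 -70.9 -12.8] jt6 -0.008 jt1 0.029
```

Emit:
carry_out(deltas=[[1,-0.1,-0.002,0,0,0,2],[1,-0.197,-0.007,0,0,0,4],[1,-0.197,-0.007,0,0,0,4]])

```text
time: 14.95
position: [0.4805, 0.0067, 0.0469]
tool_rot: [0.896, -0.445, 0.0, -0.0]
ft_force: [3.7, 0.7, -2.1]
grip_width: 0.0084
```

Run:
```python
from h import *
im,d=avg(3)
save(im,'w10.png',(0,300,160,480),2.5)
```

```text
t 15.1 tauE 0.078 sd 0.025 F [ 3.91  0.53 -2.31] M [-0.099 -0.538 -0.06 ] u 37.17 pos [0.4805 0.0066 0.0469] eyeTool [  0.  -70.9 -12.8] jt6 -0.021 jt1 0.030
```

View pics/w10.png

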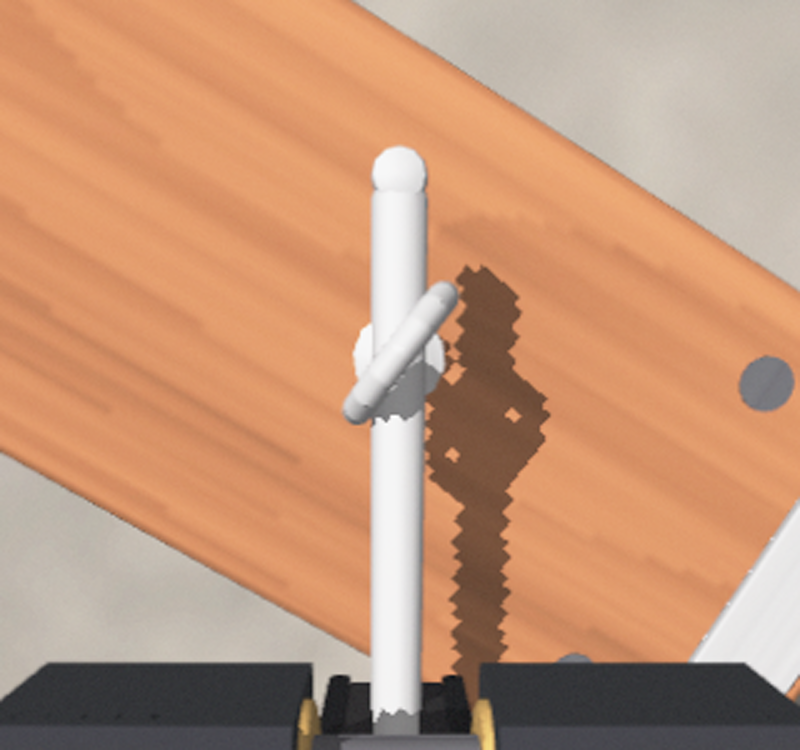

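Emit:
carry_out(deltas=[[1,-0.148,-0.004,0,0,0,3],[1,-0.296,-0.016,0,0,0,6],[1,-0.296,-0.016,0,0,0,6]])

```text
time: 15.4
position: [0.4762, 0.013, 0.0469]
tool_rot: [0.871, -0.491, 0.0, -0.0]
ft_force: [5.4, 0.2, -2.3]
grip_width: 0.0081
```

Run:
```python
from h import *
im,d=avg(3)
```

```text
t 15.55 tauE 0.073 sd 0.034 F [ 4.37  0.22 -2.3 ] M [-0.111 -0.521 -0.074] u 31.18 pos [0.4762 0.0128 0.0469] eyeTool [  0.2 -70.9 -12.8] jt6 -0.012 jt1 0.218
```

Emit:
carry_out(deltas=[[1,-0.148,-0.004,0,0,0,3],[1,-0.296,-0.016,0,0,0,6],[1,-0.296,-0.016,0,0,0,6]])

```text
time: 15.85
position: [0.4727, 0.0194, 0.0469]
tool_rot: [0.844, -0.536, 0.0, -0.0]
ft_force: [4.8, -0.7, -1.6]
grip_width: 0.0081
```

Run:
```python
from h import *
im,d=avg(3)
```

```text
t 16.0 tauE 0.055 sd 0.010 F [ 4.56 -0.19 -2.  ] M [-0.125 -0.537 -0.094] u 25.19 pos [0.4727 0.0193 0.0469] eyeTool [  0.2 -71.  -12.8] jt6 0.002 jt1 0.448
```

Emit:
carry_out(deltas=[[1,-0.148,-0.004,0,0,0,3],[1,-0.296,-0.016,0,0,0,6],[1,-0.296,-0.016,0,0,0,6]])

```text
time: 16.3
position: [0.4699, 0.0263, 0.0468]
tool_rot: [0.815, -0.58, 0.0, -0.0]
ft_force: [4.3, -1.1, -3.2]
grip_width: 0.0082
```

Run:
```python
from h import *
im,d=avg(3)
```

```text
t 16.45 tauE 0.049 sd 0.027 F [ 4.78 -0.42 -2.73] M [-0.189 -0.586 -0.09 ] u 19.18 pos [0.4699 0.0262 0.0468] eyeTool [  0.1 -71.  -12.8] jt6 0.000 jt1 0.568
```

Emit:
carry_out(deltas=[[1,-0.148,-0.004,0,0,0,3],[1,-0.296,-0.016,0,0,0,6],[1,-0.296,-0.016,0,0,0,6]])

```text
time: 16.75
position: [0.4679, 0.0334, 0.0468]
tool_rot: [0.783, -0.622, 0.0, -0.0]
ft_force: [3.7, -0.5, -3.7]
grip_width: 0.0079
```

Run:
```python
from h import *
im,d=avg(3)
save(im,'w11.png',(0,300,160,480),2.5)
```

```text
t 16.9 tauE 0.020 sd 0.025 F [ 4.32 -0.57 -2.93] M [-0.199 -0.587 -0.089] u 13.15 pos [0.4679 0.0333 0.0468] eyeTool [  0.1 -71.  -12.8] jt6 0.003 jt1 0.746
```

View pics/w11.png

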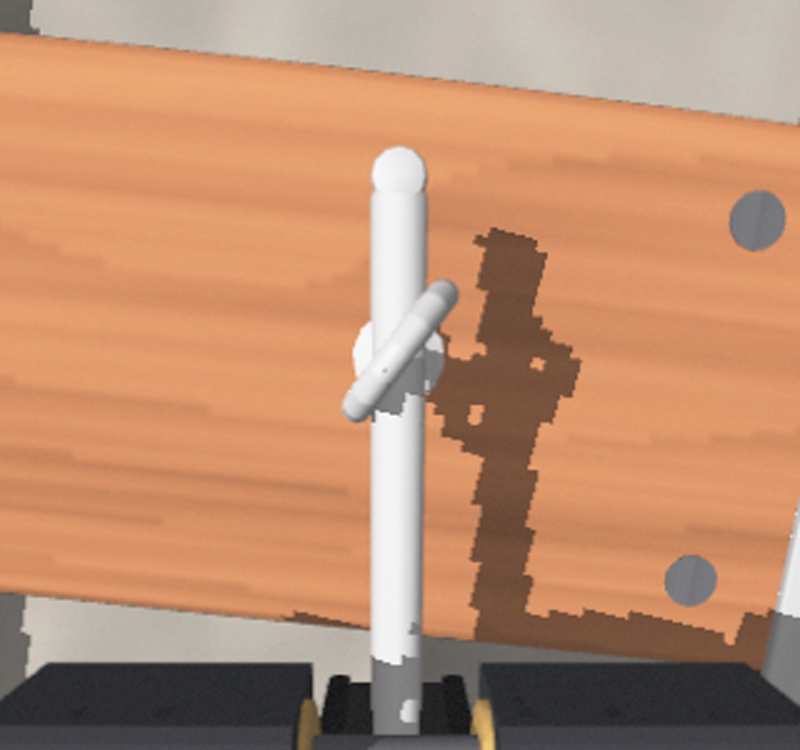

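Emit:
carry_out(deltas=[[1,-0.148,-0.004,0,0,0,3],[1,-0.296,-0.016,0,0,0,6],[1,-0.296,-0.016,0,0,0,6]])

```text
time: 17.2
position: [0.4666, 0.0407, 0.0468]
tool_rot: [0.75, -0.662, 0.0, -0.0]
ft_force: [5.3, -1.1, -2.8]
grip_width: 0.0077
```

Run:
```python
from h import *
st()
im,d=avg(3)
```

```text
t 17.2 pos [0.4666 0.0407 0.0468] u 7.1 eye in tool [  0.1 -71.  -12.8] F [ 5.3 -1.1 -2.8] M [-0.254 -0.578 -0.048] tauE 0.079 w 0.0077 j6 1.29
t 17.35 tauE 0.075 sd 0.007 F [ 4.98 -1.24 -2.76] M [-0.212 -0.581 -0.056] u 7.13 pos [0.4666 0.0406 0.0468] eyeTool [  0.1 -71.  -12.9] jt6 0.011 jt1 0.915
```

Emit:
carry_out(deltas=[[1,-0.148,-0.004,0,0,0,3],[1,-0.296,-0.016,0,0,0,6],[1,-0.296,-0.016,0,0,0,6]])

```text
time: 17.65
position: [0.466, 0.0479, 0.0468]
tool_rot: [0.714, -0.7, 0.0, 0.0]
ft_force: [5.4, -2.4, -2.3]
grip_width: 0.0079
```

Run:
```python
from h import *
st()
im,d=avg(3)
```

```text
t 17.65 pos [0.466  0.0479 0.0468] u 1.1 eye in tool [ -0.  -71.  -12.9] F [ 5.4 -2.4 -2.3] M [-0.515 -0.613 -0.043] tauE 0.138 w 0.0079 j6 1.42
t 17.8 tauE 0.162 sd 0.021 F [ 5.13 -2.47 -1.98] M [-0.418 -0.591 -0.021] u 1.16 pos [0.466  0.0479 0.0468] eyeTool [ -0.1 -71.  -12.9] jt6 0.058 jt1 1.356
```

Torque is rising (0.16), so I continue in 2° steps.

Emit:
carry_out(deltas=[[1,-0.1,-0.002,0,0,0,2],[1,-0.1,-0.002,0,0,0,2]])

```text
time: 18.0
position: [0.4661, 0.0501, 0.0468]
tool_rot: [-0.702, 0.712, -0.001, -0.0]
ft_force: [5.4, -3.3, -2.5]
grip_width: 0.0084
```

Run:
```python
from h import *
st()
im,d=avg(3)
save(im,'w12.png',(0,300,160,480),2.5)
```

```text
t 18.0 pos [0.4661 0.0501 0.0468] u -0.8 eye in tool [ -0.4 -70.9 -12.9] F [ 5.4 -3.3 -2.5] M [-0.618 -0.554  0.097] tauE 0.326 w 0.0084 j6 1.46
t 18.15 tauE 0.290 sd 0.028 F [ 5.28 -3.19 -2.44] M [-0.594 -0.557  0.067] u -0.80 pos [0.4661 0.05   0.0468] eyeTool [ -0.4 -70.9 -12.9] jt6 0.104 jt1 1.795
```

View pics/w12.png

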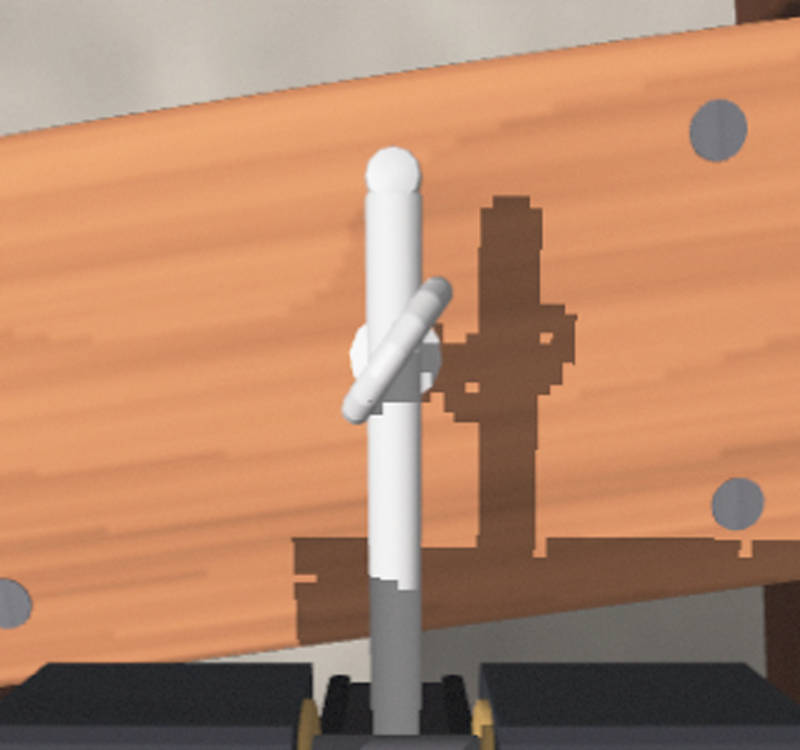

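The torque has climbed from 0.075 to 0.16 and 0.29 N m, against 0.1 while turning, and the eye has stopped following the bar. One 2° step more stays well inside the 17° limit and confirms this is the real stop.

Emit:
carry_out(deltas=[[1,-0.1,-0.002,0,0,0,2],[1,-0.1,-0.002,0,0,0,2]])

```text
time: 18.35
position: [0.4662, 0.0523, 0.0468]
tool_rot: [-0.69, 0.724, -0.001, -0.0]
ft_force: [4.9, -4.9, -3.8]
grip_width: 0.0083
```

Run:
```python
from h import *
st()
im,d=avg(3)
save(im,'w13.png',(0,300,160,480),2.5)
```

```text
t 18.35 pos [0.4662 0.0523 0.0468] u -2.8 eye in tool [ -0.5 -70.9 -12.9] F [ 4.9 -4.9 -3.8] M [-0.866 -0.518  0.139] tauE 0.469 w 0.0083 j6 1.5
t 18.5 tauE 0.379 sd 0.065 F [ 4.9  -4.03 -3.06] M [-0.8   -0.528  0.107] u -2.77 pos [0.4662 0.0523 0.0468] eyeTool [ -0.5 -70.9 -12.9] jt6 0.161 jt1 2.304
```

Tight: about 0.38–0.47 N m. I stop here and back off 30° counter-clockwise inside the free play.

Emit:
carry_out(deltas=[[1,0.247,-0.011,0,0,0,-5],[1,0.491,-0.043,0,0,0,-10],[1,0.732,-0.096,0,0,0,-15],[1,0.968,-0.171,0,0,0,-20],[1,1.196,-0.265,0,0,0,-25],[1,1.415,-0.379,0,0,0,-30],[1,1.415,-0.379,0,0,0,-30]])

```text
time: 19.2
position: [0.4709, 0.0173, 0.0464]
tool_rot: [0.853, -0.522, -0.003, 0.001]
ft_force: [0.2, 0.1, -1.3]
grip_width: 0.0083
```

Run:
```python
from h import *
st()
im,d=avg(3)
save(im,'w14.png',(0,300,160,480),2.5)
```

```text
t 19.2 pos [0.4709 0.0173 0.0464] u 27.1 eye in tool [  1.5 -73.4 -13.7] F [ 0.2  0.1 -1.3] M [-0.057  0.134 -0.011] tauE -0.012 w 0.0083 j6 0.9
t 19.35 tauE -0.051 sd 0.031 F [-0.1   0.59 -0.88] M [-0.063  0.12  -0.009] u 27.03 pos [0.4709 0.0176 0.0464] eyeTool [  1.6 -73.3 -13.6] jt6 -0.169 jt1 -0.210
```

View pics/w14.png

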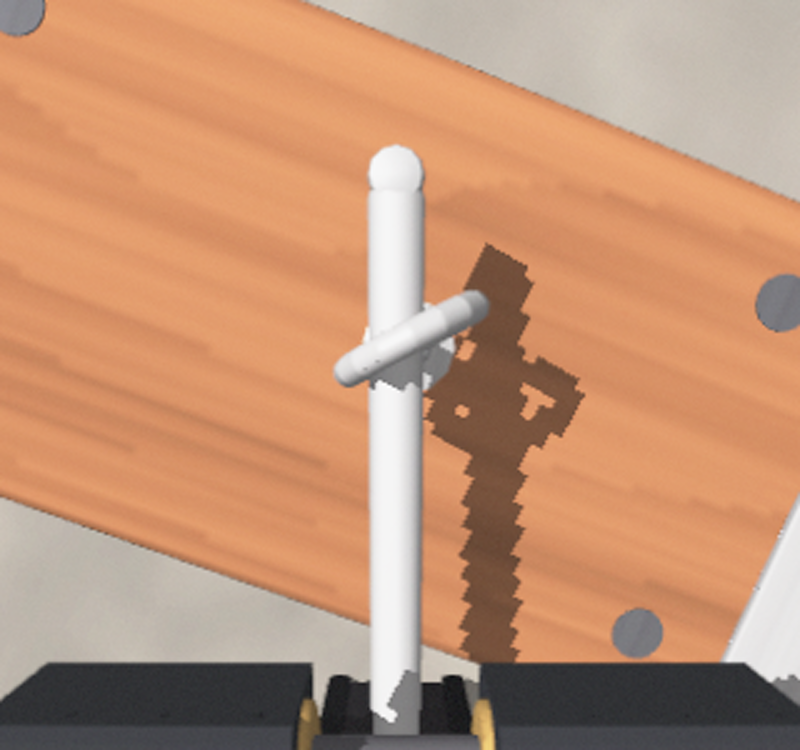

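View pics/w13.png

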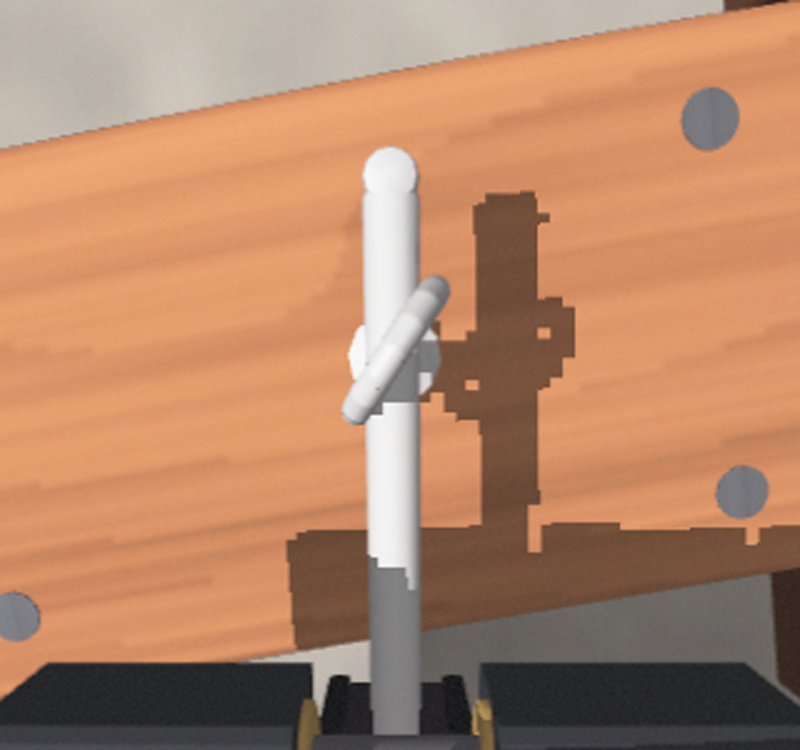

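The bar is free: zero force, ring tilt about 28°. I rotate back another 15° while centring, then draw out.

Emit:
carry_out(deltas=[[1,0.28,-0.01,0,0,0,-4],[1,0.56,-0.05,0,0,0,-10],[1,0.84,-0.12,-0.02,0,0,-15],[1,0.84,-0.12,-0.02,0,0,-15],[1,0.84,-0.12,-0.02,0,0,-15]])

```text
time: 19.85
position: [0.4848, 0.0005, 0.0472]
tool_rot: [0.913, -0.407, -0.001, 0.0]
ft_force: [-0.1, -0.3, -1.6]
grip_width: 0.0078
```

Run:
```python
from h import *
st()
im,d=avg(2)
save(im,'w15.png',(50,250,220,420),3)
```

```text
t 19.85 pos [0.4848 0.0005 0.0472] u 42.0 eye in tool [ -1.4 -71.5 -12.6] F [-0.1 -0.3 -1.6] M [-0.085  0.103  0.01 ] tauE 0.023 w 0.0078 j6 0.61
t 19.95 tauE 0.038 sd 0.015 F [ 0.49 -0.21 -1.53] M [-0.085  0.094  0.003] u 41.99 pos [0.4847 0.0006 0.0472] eyeTool [ -1.3 -71.5 -12.6] jt6 -0.004 jt1 -0.175
```

View pics/w15.png

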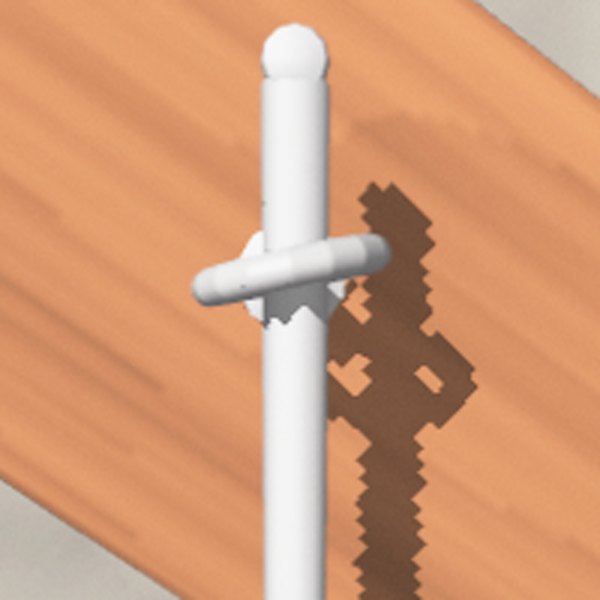

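Ring centred on the bar (crop 291 vs 296). Drawing out 60 mm.

Emit:
carry_out(deltas=[[1,0,0.4,0,0,0,0],[1,0,0.8,0,0,0,0],[1,0,1.2,0,0,0,0],[1,0,1.6,0,0,0,0],[1,0,2,0,0,0,0],[1,0,2.4,0,0,0,0],[1,0,2.4,0,0,0,0]])

```text
time: 20.65
position: [0.4398, -0.0408, 0.0473]
tool_rot: [0.914, -0.407, -0.001, 0.0]
ft_force: [-0.1, 1.0, -1.0]
grip_width: 0.0086
```

Run:
```python
from h import *
st()
w=camera_info('wrist');im,d=camera('wrist')
save(im,'w16.png',(0,300,160,480),2.5)
o=get_obs(); T=R.from_quat(o['tool_rot'])
togo([.4805,-.2745,.12],-20.5)
```

```text
t 20.65 pos [ 0.4398 -0.0408  0.0473] u 42.0 eye in tool [  -2.1 -132.6  -12.5] F [-0.1  1.  -1. ] M [-0.097  0.078 -0.049] tauE -0.152 w 0.0086 j6 0.49
t 20.7 pos [ 0.4407 -0.0407  0.0473] yaw -48.0 j6 0.49 shift [ 8.01  5.08 -2.91] rot [  0.     0.03 -27.49]
```

View pics/w16.png

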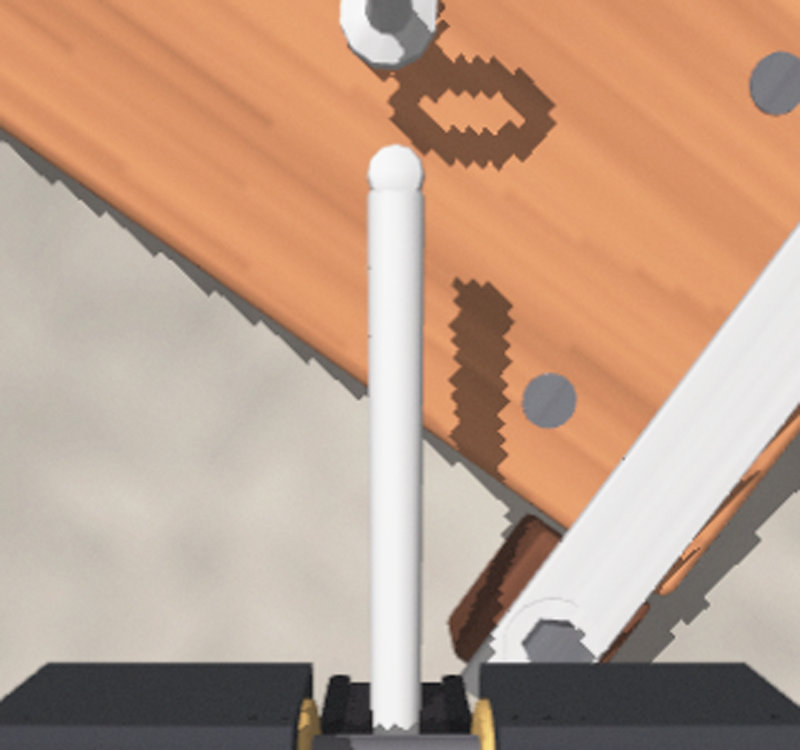

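The spoon is out of the eye. I raise it and carry it back over the stand.

Emit:
carry_out(deltas=[[1,0,0.2,-1,0,0,0],[1,0.5,0.5,-2.2,0,0,-3],[1,1.8,1.3,-2.9,0,0,-8],[1,3.4,2.2,-2.9,0,0,-14],[1,5,3.2,-2.9,0,0,-20],[1,6.6,4.2,-2.9,0,0,-25],[1,8,5.1,-2.9,0,0,-27.5],[1,8,5.1,-2.9,0,0,-27.5]])

```text
time: 21.5
position: [0.4836, -0.2811, 0.1204]
tool_rot: [0.984, -0.179, 0.004, 0.003]
ft_force: [0.8, -0.9, -0.8]
grip_width: 0.0083
```

Run:
```python
from h import *
st()
w=camera_info('wrist');im,d=camera('wrist');save(im,'w17.png')
camera('top')
togo([.4805,-.2745,.0135],-20.5)
```

```text
t 21.5 pos [ 0.4836 -0.2811  0.1204] u 69.4 eye in tool [ -66.9 -328.3   58.9] F [ 0.8 -0.9 -0.8] M [-0.086  0.069 -0.013] tauE 0.308 w 0.0083 j6 -0.37
t 21.6 pos [ 0.4806 -0.2747  0.1195] yaw -20.5 j6 -0.36 shift [-0.01 -0.    4.24] rot [-0.03  0.03 -0.02]
```

View pics/w17.png

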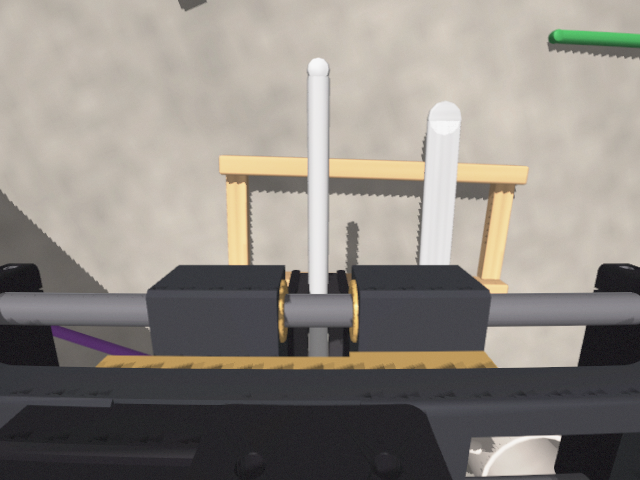

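Same pose as at pick-up; the tip is at (59,318) again. Lowering, slowly at the end.

Emit:
carry_out(deltas=[[1,0,0,1.5,0,0,0],[1,0,0,3,0,0,0],[1,0,0,3.8,0,0,0],[1,0,0,4.1,0,0,0],[1,0,0,4.22,0,0,0],[1,0,0,4.22,0,0,0]])

```text
time: 22.2
position: [0.4811, -0.2735, 0.0148]
tool_rot: [0.984, -0.177, 0.0, 0.0]
ft_force: [-0.5, -0.8, 0.0]
grip_width: 0.0081
```

Run:
```python
from h import *
st()
```

```text
t 22.2 pos [ 0.4811 -0.2735  0.0148] u 69.6 eye in tool [ -59.9 -322.2  -45. ] F [-0.5 -0.8  0. ] M [-0.112  0.073 -0.003] tauE -0.103 w 0.0081 j6 -0.36
```

Emit:
carry_out(deltas=[[1,0,0,0.04,0,0,0],[1,0,0,0.04,0,0,0],[1,0,0,0.04,0,0,0]], force=10)

```text
time: 22.5
position: [0.4812, -0.2744, 0.0141]
tool_rot: [0.984, -0.177, 0.001, 0.0]
ft_force: [0.1, -0.5, -0.5]
grip_width: 0.0092
```

Run:
```python
from h import *
avg(2)
```

```text
t 22.6 tauE 0.065 sd 0.043 F [ 0.09 -0.37 -0.67] M [-0.094  0.076  0.014] u 69.60 pos [ 0.4811 -0.2744  0.0141] eyeTool [ -60.4 -322.9  -45.9] jt6 0.000 jt1 0.042
```

Emit:
carry_out(deltas=[[1,0,0,0.04,0,0,0],[1,0,0,0.04,0,0,0],[0.7,0,0,0.04,0,0,0],[0.4,0,0,0.04,0,0,0],[0.2,0,0,0.04,0,0,0],[0.2,0,0,0.04,0,0,0]])

```text
time: 23.2
position: [0.4807, -0.274, 0.0122]
tool_rot: [0.984, -0.177, -0.0, -0.0]
ft_force: [-0.9, 0.7, -0.2]
grip_width: 0.0288
```

Run:
```python
from h import *
st()
im,d=camera('wrist');save(im,'w18.png')
```

```text
t 23.2 pos [ 0.4807 -0.274   0.0122] u 69.6 eye in tool [ -60.  -322.8  -47.5] F [-0.9  0.7 -0.2] M [-0.059  0.092  0.001] tauE -0.323 w 0.0288 j6 -0.36
```

View pics/w18.png

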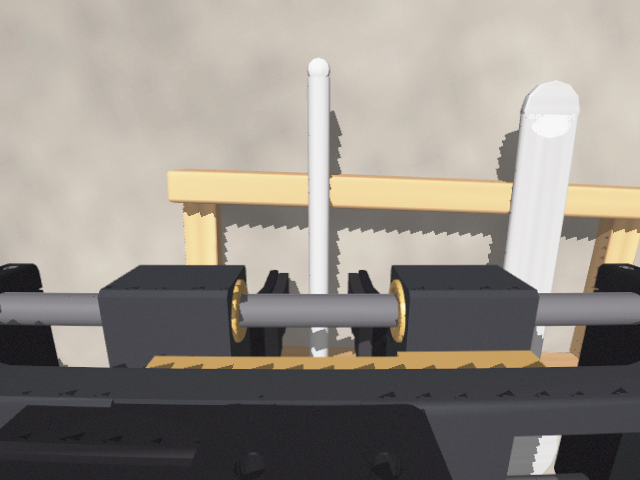

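Fingers are open on both sides and the spoon lies on the bars. Retreating straight up, then a final look.

Emit:
carry_out(deltas=[[0.2,0,0,-0.6,0,0,0],[0.2,0,0,-1.6,0,0,0],[0.2,0,0,-3,0,0,0],[0.2,0,0,-5,0,0,0],[0.2,0,0,-7,0,0,0],[0.2,0,0,-8,0,0,0],[0.2,0,0,-8,0,0,0]])

```text
time: 23.95
position: [0.483, -0.2758, 0.2169]
tool_rot: [0.984, -0.177, 0.004, 0.003]
ft_force: [0.2, -0.1, -0.4]
grip_width: 0.0346
```

Run:
```python
from h import *
st()
w=camera_info('wrist');im,d=camera('wrist');save(im,'w19.png')
ims,_=camera('scene');save(ims,'s19.png')
tip=spot_in('wrist','spoon_tip');print(tip)
np.savez('w19.npz',**w)
```

```text
t 23.95 pos [ 0.483  -0.2758  0.2169] u 69.6 eye in tool [ -64.1 -324.2  155.4] F [ 0.2 -0.1 -0.4] M [-0.073  0.077 -0.018] tauE 0.058 w 0.0346 j6 -0.36
[{'pixel': [75.2, 564.9], 'score': 0.88}, {'pixel': [238.9, 312.7], 'score': 0.87}, {'pixel': [268.3, 51.1], 'score': 0.67}]
```

View pics/w19.png

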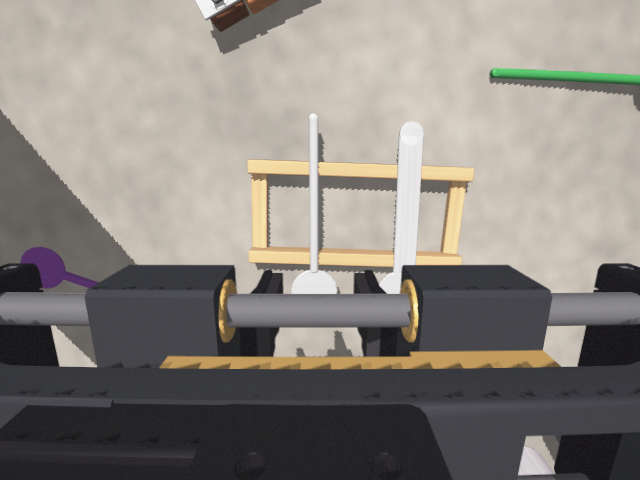

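View pics/s19.png

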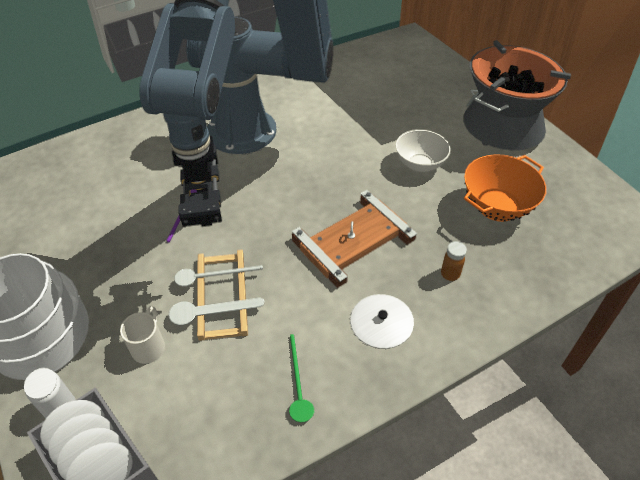

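Scene view: the spoon lies across both bars at (273,215), as at the start. The eye at (230,352) has turned, and everything else is where it was. Handing in.

Run:
```python
from h import *
w=dict(np.load('w19.npz'));t=atz(w,(115,313),.026);b=atz(w,(250,314),.026);u=(t-b)/np.linalg.norm(t-b);o=t-.1*u
c=np.array([.525,-.2896]);n=np.array([.378,.926]);print('origin',o,'stand x',(o[:2]-c)@n,'stand y',(o[:2]-c)@np.array([-n[1],n[0]]),'ang',np.degrees(np.arctan2(u[1],u[0]))-67.8)
print(hand_in())
```

```text
origin [ 0.48089096 -0.27363938  0.026     ] stand x -0.001893683791149837 stand y 0.04687808868740783 ang 2.0572947734757747
the job is handed in; nothing more can be done
None
```

I slid the narrow-handled spoon through the eye and turned it about 100° clockwise until it went tight. I then put the spoon back across the pot stand and handed the job in at about 24 s of the 72 s allowed. The hand-in gives no verdict, so I don't know the judged result.

- **Turning:** I did it in one bite. While the eye turned, the torque about it read about 0.05–0.1 N m. It then climbed to 0.16 and 0.29. One more 2° step, to confirm it was the real stop, read 0.47 at its end (averaging 0.38), and I stopped there. That single reading is slightly above the 0.45 at which the wood strips, with sensor noise of about 0.04–0.06.
- **Eye height:** the collar's height is too fine for the cameras, so "home" rests on that torque rise and on the ring no longer following the bar. From the rise I judge it is no more than a few degrees past landing, against the 17° limit.
- **Spoon:** its origin measures about 2 mm from midway between the bars and 47 mm along them, with the handle 2° off square. I assumed its height of 26 mm for that measurement rather than measuring it.
- **Other things:** in the last camera picture they are all where they started and upright. The gripper is clear above the stand. No check failed or disagreed.

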